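Lay the coffee tray to its printed layout

ROBOT

A 7-joint arm with a two-finger parallel gripper is mounted at the origin on a cart in front of the work surface, level with it; the furniture and walls round the work are solid. World frame = base frame: x ahead of the robot, y to its left, z up, the work surface at z = 0. Lengths are in m, angles in rad, forces in N, time in s.
With the tool pointing down it reaches from about 0.425 to 0.925 m from the base axis. Payload 6.8 kg.
Tool frame: the origin (TCP) lies at the very end of the fingers, on their centre line; the grasp point (between the pads) lies 19 mm behind it; z points along the fingers, y is the line along which they close (so a half turn about z gives the same grasp; the last joint's range is limited). The gripper opens to 85 mm and grips with 20 to 120 N. Pads are 22 mm wide; open, the fingers measure 114 mm over their backs; the gripper's body (76 mm by 85 mm) begins 54 mm behind the grasp point. The pads swing forward as they close: fully open they stand 13 mm farther back than shut.
Start: joints at [1.167, 0.477, 0.022, 1.555, -0.011, 1.109, -0.083], TCP at [0.197, -0.646, 0.204] pointing down, gripper open.
Joint ranges: [-2.96, 2.96], [-0.34, 2.1], [-1.41, 1.46], [0.24, 2.44], [-1.37, 4.51], [0.17, 1.92], [-2.96, 2.96]. Speed limits (rad/s): [2.39, 2.39, 3.14, 3.14, 3.14, 3.14, 3.14].

INTERFACE

Orientations are given as a rotation vector (axis times angle).
In Python, from bench import r gives the robot as it stands.
- The arm moves only by the tool play_rows, never from a script. Its argument "targets" is text: rows parted by semicolons, each of 5 numbers parted by spaces: the closure, from -1 (fully open) to 1 (shut), then the shift along the tool's x, y, z in m, then the turn about the tool's z in rad. In form: gripper dx dy dz spin; .... A call has 1 to 8 rows; each row is the pose to reach, as a shift and turn from the pose commanded when the call began, along the tool's axes at that moment; what a row does not reach only later rows make up. A row lasts 1/12 s, in which the tool goes at most 41.7 mm and 7.16 degrees, less where a joint would pass 70% of its speed; a pose out of reach is approached as far as the arm can. A call with a gripper value outside its range is refused whole. The fingers move at their own pace and stop on an object; "squeeze" is the grip in N (left out, the last holds). Time passes only in rows, so rows that repeat a pose let the fingers close. It gives the time, the measured TCP pose, the force, the opening and the grip force at its end, in the units of the state.
- r.get_obs(): the state, without advancing time (a new reading comes with each control period).
- r.grab_frame(name): name is "scene" or "top" or "wrist"; returns the picture (384x512x3 uint8, red, green, blue); there is no depth.
- r.camera_info(name): a dict with "fov_y" (degrees; the focal length in pixels is half the picture's height over the tangent of half this angle, whatever the lens; pixels are square), "cx", "cy" (the principal point, pixels), "k1" (the pictures are not rectified: a ray, as slopes to the right and down, at radius r is drawn at 1 + k1 r^2 times it, then the intrinsics apply), "position" and "rotation" of the camera in the world. Camera axes: x right, y down, z forward; pixel columns grow to the right and rows downward; lengths in m; the calibration is good to about 2 mm. A picture is of the moment at which its call begins: read the wrist's pose just before it. camera_info takes no time and is no camera call; for the wrist camera it gives the pose at the moment of the call.
- r.hand_in(): hands the job in; it is judged then, once.
The state is a dict: "clock": time; "joints": joint angles; "qvel": joint speeds; "tau": joint torques, N m; "tcp_pos": TCP position; "orientation": TCP orientation; "contact_force": force on the tool from outside, world axes, zero at the start; "moment": the same for the moment, N m; "grip_width": finger opening in m; "gripper_force": force on a finger pad.
Only numpy, scipy, OpenCV 4.12 (cv2) and the standard library are available. Lean on these libraries where they do the work, as an engineer would, in place of code of your own. Each camera call takes 0.05 s, during which the arm holds its last target. There are 200 camera calls.

TASK

Lay the serving tray for coffee to match the layout drawn on its liner: the blue mug upright on the circle that has a handle, its handle along the drawn handle, the small glass upright on the plain circle, and the teaspoon lying on the drawn spoon, bowl on bowl. Set the mug and the glass down gently without dropping or tipping them, and leave the other things on the worktop where they are.

Things in the scene. Friction and masses are not known exactly. Their poses are not given: they have to be found in the camera images.
- tray: Wooden serving tray with a pale paper liner, fixed to the worktop. 270 (x) x 350 (y) x 26 mm; origin at the centre of its underside, z up. Liner top at z = 14 mm; rim 9 mm thick, top at z = 26 mm; a brass grip on each short end (y = +-170) rises to z = 44 mm. Three flat outlines are printed on the liner: mug and glass 170 mm apart near x = +40, in either order; spoon near x = -60, along y.
- mark_mug: Drawn outline of the mug seen from above, pale blue with a dark edge: circle of 59 mm with a 13 mm wide bar for the handle. Its origin and axes are those of the mug when the mug stands right: circle centred at y = +12.5, handle along -y. At liner height.
- mark_glass: Drawn outline of the glass: plain circle of 51 mm without a handle, origin at its centre, at liner height.
- mark_spoon: Drawn outline of the teaspoon, 138 x 28 mm: bowl at the +x end, handle towards -x; origin and axes are those of the spoon when it lies right. At liner height.
- mug: Small dark blue mug, white inside, at first on the board, 127 g nominal. Origin at its underside, z up. Round body centred at (0, +12.5) mm, 42 mm wide at the foot and 59 mm at the rim, 53 mm high; handle 11 mm thick towards -y, reaching y = -42, from z = 16 to 50. The body can be gripped across x at about z = 35.
- glass: Small clear tumbler, at first on the board, 70 g nominal, 39 mm wide at the foot, 51 mm at the rim, 58 mm high, origin at the centre of its underside, z up. Can be gripped across at about z = 35.
- spoon: Steel teaspoon lying bowl up on the board, 138 x 28 x 12 mm, 20 g nominal. Origin at the middle of its length on its underside; x along it, bowl at the +x end, handle towards -x. Can be gripped across y at the origin, with the fingertips close to the surface.
- board: Dark wooden chopping board, fixed, 310 (x) x 280 (y) x 14 mm, on which the mug, the glass and the teaspoon are found at first; origin at the centre of its underside, top at z = 14 mm
- mug_body (a point): point on the underside of the mug, below the centre of its round body
- mug_handle (a point): point in the mug's handle, 35 mm towards -y from the mug's origin, at the height of the underside
- mark_mug_body (a point): centre of the circle of the mug's outline
- mark_mug_handle (a point): point in the handle of the mug's outline, 35 mm towards -y of its origin
- spoon_bowl (a point): point in the spoon's bowl, 55 mm towards +x of its origin
- spoon_end (a point): point near the end of the spoon's handle, 60 mm towards -x of its origin
- mark_spoon_bowl (a point): point in the bowl of the spoon's outline, 55 mm towards +x of its origin
- mark_spoon_end (a point): point near the handle end of the spoon's outline, 60 mm towards -x of its origin
- salt_shaker: bystander: small glass shaker with a grey top, 44 x 44 x 90 mm, origin at the centre of its underside
- fork: bystander: steel fork lying flat, 195 x 27 x 13 mm, x along it, origin in the middle underneath
- jam_jar: bystander: jar of red jam with a white lid, 62 x 62 x 85 mm, origin at the centre of its underside
- red_cap_jar: bystander: spice jar with a red cap, 45 x 45 x 106 mm, origin at the centre of its underside
- soup_tin: bystander: brown and cream food tin, 57 x 57 x 72 mm, origin at the centre of its underside
Not all that is in view belongs to the job. What is shaped like the glass but pink or turquoise is not meant.

How it is judged:
By the outcome, as a careful person would: the job done as asked, in the order asked, and still so for the second after the job is handed in, with the robot touching nothing.
It also fails if it takes over 72 s, if anything falls off the work surface, if the arm or the gripper's body presses on something with over 40 N, if the wrist force passes 120 N, or if a joint passes its speed limit or range.

## Working session

There is one attempt and no reset: what is moved stays moved. The work goes in short steps, Python scripts to look and compute and a tool call to move; the robot and the scene stay as the last step left them, time stands still between calls to the robot, and variables do not carry over. Pictures are saved under pics/ and viewed, at most 10 in all, crops included, and the job is handed in when it is done.

Besides the shell and the picture viewer there is one more tool, called after "Call:" in YAML: its name, and indented under it one key for each argument. play_rows: Moves the arm, as the interface text tells. Its arguments: {"type":"object","properties":{"targets":{"type":"string"},"squeeze":{"type":"number"}},"required":["targets"]}

```bash
mkdir -p pics; cat > h.py <<'E'
import numpy as np, cv2
from bench import r
def cam(n):
    c=r.camera_info(n); f=192/np.tan(np.radians(c["fov_y"])/2)
    R=np.array(c["rotation"]); 
    return dict(f=f,cx=c["cx"],cy=c["cy"],k1=c["k1"],p=np.array(c["position"]),R=R if R.shape==(3,3) else cv2.Rodrigues(R)[0])
def ray(c,u,v):
    K=np.array([[c["f"],0,c["cx"]],[0,c["f"],c["cy"]],[0,0,1.]])
    p=cv2.undistortPoints(np.array([[[u,v]]],float),K,np.array([c["k1"],0,0,0.]))[0,0]
    d=c["R"]@np.array([p[0],p[1],1]); return d/np.linalg.norm(d)
def plane(c,u,v,z):
    d=ray(c,u,v); return c["p"]+d*(z-c["p"][2])/d[2]
def tri(c1,p1,c2,p2):
    d1,d2=ray(c1,*p1),ray(c2,*p2)
    s=np.linalg.lstsq(np.c_[d1,-d2],c2["p"]-c1["p"],rcond=None)[0]
    a,b=c1["p"]+s[0]*d1,c2["p"]+s[1]*d2
    return (a+b)/2,np.linalg.norm(a-b)
def proj(c,P):
    q=c["R"].T@(np.array(P)-c["p"]); x,y=q[:2]/q[2]; k=1+c["k1"]*(x*x+y*y)
    return c["cx"]+c["f"]*x*k, c["cy"]+c["f"]*y*k
def save(n,f):
    im=r.grab_frame(n)[:,:,::-1].copy(); cv2.imwrite(f,im); return im
E
python3 - <<'E'
from h import *
o=r.get_obs();print({k:np.round(v,3) for k,v in o.items()})
for n in("scene","top","wrist"):
    print(n,cam(n)); save(n,f"pics/{n}0.png")
a=cv2.imread("pics/top0.png");cv2.imwrite("pics/top0b.png",cv2.resize(a,(800,600),interpolation=cv2.INTER_CUBIC))
E
```

```text
{'clock': np.float64(0.0), 'joints': array([ 1.167,  0.478,  0.022,  1.556, -0.012,  1.109, -0.083]), 'qvel': array([ 0.001,  0.   ,  0.002,  0.001, -0.001,  0.   , -0.   ]), 'tau': array([ 0.0000e+00, -5.9643e+01,  1.6080e+00, -2.8119e+01,  1.2000e-02,
        9.0000e-03, -0.0000e+00]), 'tcp_pos': array([ 0.197, -0.645,  0.203]), 'orientation': array([-3.106e+00, -4.630e-01,  1.000e-03]), 'contact_force': array([0.31 , 0.026, 0.367]), 'moment': array([-0.013,  0.003,  0.031]), 'gripper_force': np.float64(0.0), 'grip_width': np.float64(0.085)}
scene {'f': np.float64(367.66137690059077), 'cx': 253.59473625165882, 'cy': 188.52034593920953, 'k1': -0.08715024655675942, 'p': array([-0.46115801, -0.8348873 ,  0.7929539 ]), 'R': array([[ 0.62111118, -0.39945388,  0.67428295],
       [-0.78352778, -0.29731854,  0.54560599],
       [-0.01746761, -0.86720141, -0.49765108]])}
top {'f': np.float64(370.89770356262693), 'cx': 258.74955385588777, 'cy': 191.32979133586772, 'k1': -0.07022790598976343, 'p': array([0.42656242, 0.00936006, 1.33805182]), 'R': array([[ 0.01642475, -0.99196566,  0.12543666],
       [-0.99981992, -0.01510154,  0.01149257],
       [-0.00950595, -0.12560284, -0.99203506]])}
wrist {'f': np.float64(275.4567801273656), 'cx': 258.00755533058, 'cy': 187.740138859526, 'k1': 0.011486299638733273, 'p': array([ 0.2715464 , -0.62187849,  0.37308909]), 'R': array([[ 0.29184744, -0.90938773, -0.29637651],
       [-0.95646074, -0.27839365, -0.08763463],
       [-0.00281548,  0.30904844, -0.95104213]])}
```

View pics/top0b.png

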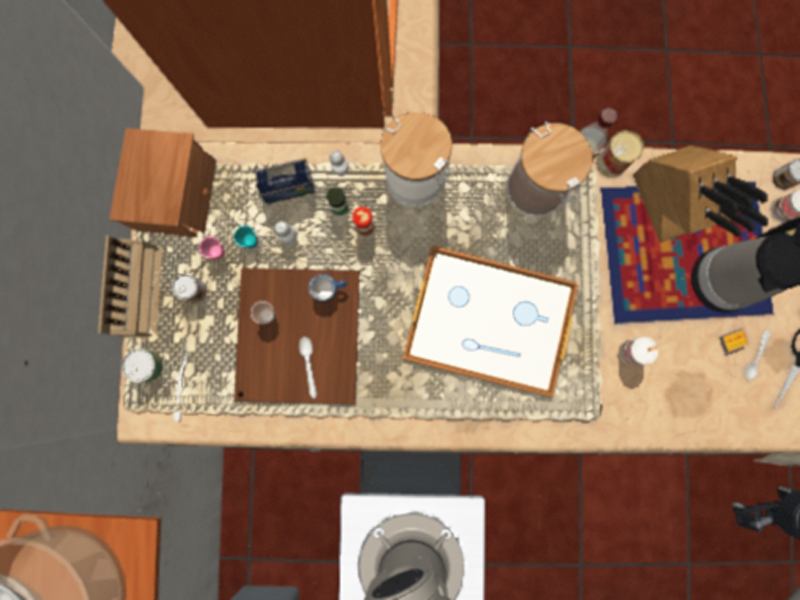

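View pics/scene0.png

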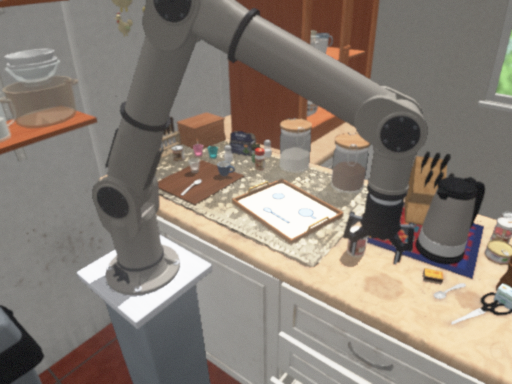

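The top view (800-px scale) shows the mug at (322,288) with its handle to the right, the spoon from its bowl (305,345) to its end (313,395), and the tray marks: glass circle (458,297), mug circle (526,313) with its bar to the right, spoon bowl (470,345) with its handle to (520,354). Glass candidates are pink (210,247), turquoise (245,237) and clear (262,313) on the board. The clear one fits, since it is neither pink nor turquoise and stands on the board.

```bash
python3 - <<'E'
from h import *
c=cam("top")
for n,u,v,z in [("mug",322,288,.05),("glass",262,313,.05),("sbowl",305,345,.02),("send",313,395,.02),("mglass",458,297,.014),("mmug",526,313,.014),("mbar",546,320,.014),("msb",470,345,.014),("mse",520,354,.014),("redcap",362,215,.1),("jar",185,285,.09),("tin/green",140,365,.07),("shaker",285,230,.09),("fork",180,390,.01),("bigjar",415,140,.15),("bigjar2",555,150,.15)]:
    print(n,np.round(plane(c,u*.64,v*.64,z),3))
R=cv2.Rodrigues(r.get_obs()["orientation"])[0];print(np.round(R,3))
o=r.get_obs()["tcp_pos"]
w=cam("wrist");print(np.round(R.T@(w["p"]-o),4),np.round(R.T@w["R"],3))
a=cv2.imread("pics/top0.png")[150:270,70:250];cv2.imwrite("pics/cand.png",cv2.resize(a,(792,528),interpolation=cv2.INTER_CUBIC))
E
```

```text
mug [0.611 0.21  0.05 ]
glass [0.553 0.344 0.05 ]
sbowl [0.484 0.249 0.02 ]
send [0.372 0.227 0.02 ]
mglass [ 0.6   -0.099  0.014]
mmug [ 0.566 -0.256  0.014]
mbar [ 0.55  -0.302  0.014]
msb [ 0.49  -0.127  0.014]
mse [ 0.472 -0.241  0.014]
redcap [0.768 0.12  0.1  ]
jar [0.608 0.509 0.09 ]
tin/green [0.43  0.608 0.07 ]
shaker [0.734 0.291 0.09 ]
fork [0.375 0.537 0.01 ]
bigjar [0.922 0.006 0.15 ]
bigjar2 [ 0.905 -0.296  0.15 ]
[[ 0.957  0.292 -0.001]
 [ 0.292 -0.957  0.001]
 [-0.    -0.001 -1.   ]]
[ 0.0785 -0.0007 -0.1697] [[ 0.    -0.951 -0.309]
 [ 1.     0.001 -0.001]
 [ 0.001 -0.309  0.951]]
```

View pics/cand.png

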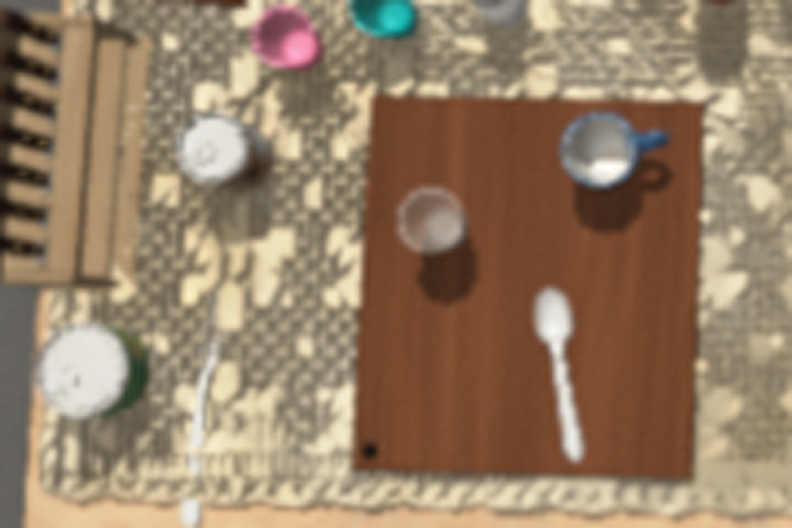

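The crop confirms the clear glass at crop (432,220), standing on the board. It is the only colourless tumbler. Next I move the wrist camera over the tray.

Call:
play_rows:
  targets: "-1 0.184 -0.15 -0.047 0.297;-1 0.184 -0.15 -0.047 0.297;-1 0.184 -0.15 -0.047 0.297;-1 0.184 -0.15 -0.047 0.297;-1 0.184 -0.15 -0.047 0.297;-1 0.184 -0.15 -0.047 0.297;-1 0.184 -0.15 -0.047 0.297"
  squeeze: 25

```text
clock: 0.73
tcp_pos: [0.3352, -0.4423, 0.2527]
orientation: [-3.14, -0.015, -0.006]
contact_force: [0.5, -0.3, -0.5]
grip_width: 0.0851
gripper_force: 0.0
```

Call:
play_rows:
  targets: "-1 0.13 -0.198 0 0;-1 0.13 -0.198 0 0;-1 0.13 -0.198 0 0;-1 0.13 -0.198 0 0;-1 0.13 -0.198 0 0;-1 0.13 -0.198 0 0;-1 0.13 -0.198 0 0;-1 0.13 -0.198 0 0"

```text
clock: 1.4
tcp_pos: [0.4601, -0.2491, 0.2511]
orientation: [-3.141, -0.005, 0.0]
contact_force: [-0.1, -0.1, -0.2]
grip_width: 0.0855
gripper_force: 0.0
```

```bash
python3 - <<'E'
from h import *
import pickle
c=cam("wrist");save("wrist","pics/t1.png");pickle.dump(c,open("t1.pkl","wb"));print(c["p"])
E
```

```text
[ 0.53846523 -0.24856974  0.42075291]
```

Call:
play_rows:
  targets: "-1 0 -0.12 0 0;-1 0 -0.12 0 0;-1 0 -0.12 0 0;-1 0 -0.12 0 0;-1 0 -0.12 0 0;-1 0 -0.12 0 0"

```text
clock: 1.95
tcp_pos: [0.459, -0.1327, 0.2513]
orientation: [3.141, -0.006, -0.0]
contact_force: [-1.4, 0.2, -0.4]
grip_width: 0.0854
gripper_force: 0.0
```

```bash
python3 - <<'E'
from h import *
import pickle
c=cam("wrist");save("wrist","pics/t2.png");pickle.dump(c,open("t2.pkl","wb"));print(c["p"])
a=cv2.imread("pics/t1.png");b=cv2.imread("pics/t2.png")
cv2.imwrite("pics/t12.png",cv2.resize(np.vstack([a,b]),None,fx=.78,fy=.78,interpolation=cv2.INTER_AREA))
E
```

```text
[ 0.53729819 -0.13253198  0.42094839]
```

View pics/t12.png

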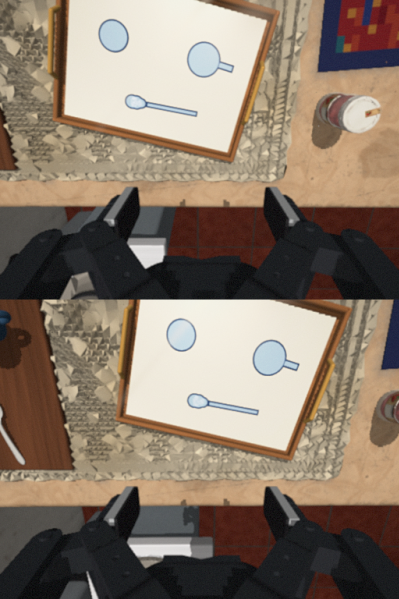

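Both views show all three marks in full: top half glass circle (113,35), mug circle (204,58) with its bar to the right, spoon bowl (135,102) with its handle to (196,113), and bottom half likewise. I measure them by casting rays.

```bash
cat > marks.py <<'E'
from h import *
import pickle
def raster(pts,s=.00025):
    o=pts.min(0)-.005; q=np.round((pts-o)/s).astype(np.int32); m=np.zeros((q[:,1].max()+40,q[:,0].max()+40),np.uint8)
    cv2.fillPoly(m,[q],255); return m,o,s
def axis(m,o,s):
    ys,xs=np.nonzero(m); P=np.c_[xs,ys]*s+o; c=P.mean(0); _,_,V=np.linalg.svd(np.cov((P-c).T)); return P,c,V[0]
def run(z=.014):
    out=[]
    for n in("t1","t2"):
        c=pickle.load(open(n+".pkl","rb")); im=cv2.imread(f"pics/{n}.png")
        liner=((im.min(2)>170)).astype(np.uint8)
        cs=max(cv2.findContours(liner[:230],cv2.RETR_EXTERNAL,cv2.CHAIN_APPROX_NONE)[0],key=cv2.contourArea)
        reg=np.zeros(liner.shape,np.uint8);cv2.fillPoly(reg,[cs],1);reg=cv2.erode(reg,np.ones((7,7)))
        i=im.astype(int)
        m=(((i[:,:,0]-i[:,:,2]>12)|(i.sum(2)<450))&(reg>0)).astype(np.uint8)
        d={}
        for k in cv2.findContours(m,cv2.RETR_EXTERNAL,cv2.CHAIN_APPROX_NONE)[0]:
            if cv2.contourArea(k)<150: continue
            W=np.array([plane(c,*p[0],z)[:2] for p in k])
            M,o,s=raster(W); P,cen,a=axis(M,o,s); L=np.ptp((P-cen)@a); w=np.ptp((P-cen)@[-a[1],a[0]])
            mm=cv2.moments(k); uv=(mm["m10"]/mm["m00"],mm["m01"]/mm["m00"])
            dt=cv2.distanceTransform(M,cv2.DIST_L2,5); y,x=np.unravel_index(dt.argmax(),dt.shape); ic=np.array([x,y])*s+o
            t="spoon" if L/w>3 else "mug" if L/w>1.2 else "glass"
            mid=cen+a*(((P-cen)@a).max()+((P-cen)@a).min())/2
            h=P[np.linalg.norm(P-ic,axis=1)>.034].mean(0) if t=="mug" else None
            d[t]=dict(uv=uv,cen=cen,ic=ic,mid=mid,a=a,L=L,w=w,h=h)
            print(n,t,"L,w",np.round([L*1e3,w*1e3],1),"cen",np.round(cen,4),"incirc",np.round(ic,4),"mid",np.round(mid,4),"axis",np.round(np.degrees(np.arctan2(a[1],a[0])),1),"h",None if h is None else (np.round(h,4),np.round(np.degrees(np.arctan2(*(h-ic)[::-1])),1)))
        out.append((c,d))
    (c1,d1),(c2,d2)=out
    for t in d1: print(t,"tri",np.round(tri(c1,d1[t]["uv"],c2,d2[t]["uv"]),4) if 0 else [np.round(x,4) for x in tri(c1,d1[t]["uv"],c2,d2[t]["uv"])])
run()
E
python3 marks.py
```

```text
t1 spoon L,w [134.2  25.9] cen [ 0.4864 -0.159 ] incirc [ 0.493  -0.1252] mid [ 0.4837 -0.173 ] axis -100.9 h None
t1 mug L,w [82.1 57.6] cen [ 0.5653 -0.2554] incirc [ 0.5664 -0.252 ] mid [ 0.5628 -0.2637] axis 73.2 h (array([ 0.554 , -0.2936]), np.float64(-106.6))
t1 glass L,w [50.1 50. ] cen [ 0.6032 -0.0983] incirc [ 0.6033 -0.0983] mid [ 0.6031 -0.0984] axis -164.9 h None
t2 spoon L,w [135.1  25.5] cen [ 0.4865 -0.1591] incirc [ 0.4937 -0.1206] mid [ 0.4839 -0.1726] axis -100.8 h None
t2 mug L,w [83.  57.9] cen [ 0.5654 -0.2555] incirc [ 0.5668 -0.2518] mid [ 0.5631 -0.2635] axis 74.0 h (array([ 0.5543, -0.2934]), np.float64(-106.8))
t2 glass L,w [49.4 49.3] cen [ 0.6034 -0.0981] incirc [ 0.6028 -0.0983] mid [ 0.6035 -0.098 ] axis -158.9 h None
spoon tri [array([ 0.4869, -0.1579,  0.0147]), np.float64(0.0)]
mug tri [array([ 0.566 , -0.2553,  0.0144]), np.float64(0.0001)]
glass tri [array([ 0.604 , -0.098 ,  0.0131]), np.float64(0.0002)]
```

Call:
play_rows:
  targets: "-1 0 -0.33 0 0;-1 0 -0.33 0 0;-1 0 -0.33 0 0;-1 0 -0.33 0 0;-1 0 -0.33 0 0;-1 0 -0.33 0 0;-1 0 -0.33 0 0;-1 0 -0.33 0 0"

```text
clock: 2.67
tcp_pos: [0.4607, 0.1996, 0.2513]
orientation: [3.142, -0.007, 0.001]
contact_force: [0.8, -0.4, -1.0]
grip_width: 0.0855
gripper_force: 0.0
```

Call:
play_rows:
  targets: "-1 0.01 0 0 0;-1 0.01 0 0 0;-1 0.01 0 0 0"

```text
clock: 2.92
tcp_pos: [0.4708, 0.1971, 0.2507]
orientation: [3.141, -0.007, -0.002]
contact_force: [-0.6, 0.1, 0.2]
grip_width: 0.0855
gripper_force: 0.0
```

```bash
python3 - <<'E'
from h import *
import pickle
c=cam("wrist");save("wrist","pics/b1.png");pickle.dump(c,open("b1.pkl","wb"));print(c["p"])
E
```

```text
[0.54928581 0.19727375 0.42030469]
```

Call:
play_rows:
  targets: "-1 0 -0.12 0 0;-1 0 -0.12 0 0;-1 0 -0.12 0 0;-1 0 -0.12 0 0;-1 0 -0.12 0 0;-1 0 -0.12 0 0"

```text
clock: 3.47
tcp_pos: [0.4707, 0.3169, 0.2509]
orientation: [3.14, -0.006, -0.0]
contact_force: [0.5, -0.2, 0.3]
grip_width: 0.0855
gripper_force: 0.0
```

```bash
python3 - <<'E'
from h import *
import pickle
c=cam("wrist");save("wrist","pics/b2.png");pickle.dump(c,open("b2.pkl","wb"));print(c["p"])
a=cv2.imread("pics/b1.png")[:245];b=cv2.imread("pics/b2.png")[:245]
cv2.imwrite("pics/b12.png",cv2.resize(np.vstack([a,b]),None,fx=1.2,fy=1.2,interpolation=cv2.INTER_CUBIC))
E
```

```text
[0.54905779 0.31729602 0.42054778]
```

View pics/b12.png

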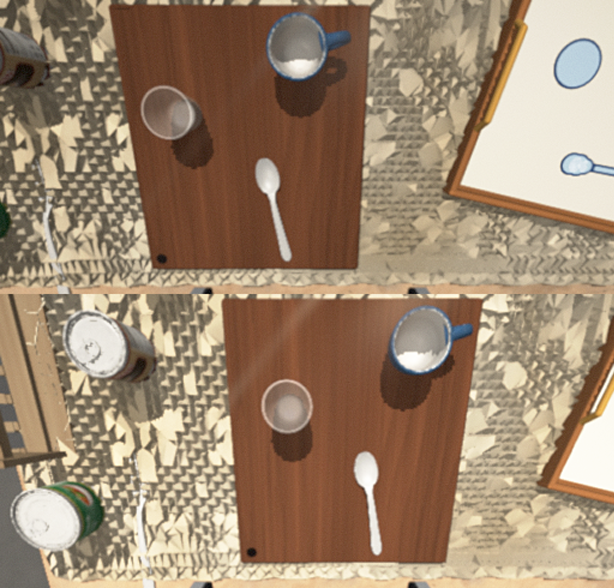

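Both views show the mug, the clear glass and the spoon clear of the fingers. Upper half: mug (298,47) with handle (340,40), glass (170,112), spoon (267,175) to (287,258). Lower half: mug (421,340), glass (287,406), spoon (367,468) to (377,550).

```bash
cat > things.py <<'E'
from h import *
import pickle
from marks import raster,axis
def big(m,near):
    cs=[k for k in cv2.findContours(m.astype(np.uint8),cv2.RETR_EXTERNAL,cv2.CHAIN_APPROX_NONE)[0] if cv2.contourArea(k)>60]
    return min(cs,key=lambda k:-cv2.pointPolygonTest(k,near,True))
S=dict(b1=dict(mug=(248,39),glass=(141,92),spoon=(222,147)),b2=dict(mug=(351,38),glass=(239,93),spoon=(306,147)))
U={}
for n in S:
    c=pickle.load(open(n+".pkl","rb"));im=cv2.imread(f"pics/{n}.png");i=im.astype(int);B,G,Rr=i[...,0],i[...,1],i[...,2]
    masks=dict(mug=((B-Rr>5)|((im.min(2)>95))),spoon=im.min(2)>95,glass=(B>62))
    for t,z in(("mug",.067),("glass",.072),("spoon",.02)):
        m=masks[t].astype(np.uint8); m=cv2.morphologyEx(m,cv2.MORPH_CLOSE,np.ones((5,5)))
        k=big(m,S[n][t])
        if t=="glass": k=cv2.convexHull(k)
        W=np.array([plane(c,*p[0],z)[:2] for p in k]); M,o,s=raster(W);P,cen,a=axis(M,o,s)
        dt=cv2.distanceTransform(M,cv2.DIST_L2,5);y,x=np.unravel_index(dt.argmax(),dt.shape);ic=np.array([x,y])*s+o
        q=(P-cen)@a; mid=cen+a*(q.max()+q.min())/2
        print(n,t,"n",len(k),"L,w",np.round([np.ptp(q)*1e3,np.ptp((P-cen)@[-a[1],a[0]])*1e3],1),"inc",np.round(ic,4),np.round(dt.max()*s*1e3,1),"cen",np.round(cen,4),"mid",np.round(mid,4),"ax",np.round(np.degrees(np.arctan2(a[1],a[0])),1))
        if t=="mug":
            W2=np.array([plane(c,*p[0],.06)[:2] for p in k]);M2,o2,s2=raster(W2);P2,_,_=axis(M2,o2,s2)
            h=P2[np.linalg.norm(P2-ic,axis=1)>.036].mean(0);print("  handle",h,np.degrees(np.arctan2(*(h-ic)[::-1])))
        if t=="spoon":
            e,_=cv2.minEnclosingCircle(k); mm=cv2.moments(k);uv=(mm["m10"]/mm["m00"],mm["m01"]/mm["m00"])
        else: uv=proj(c,[*ic,z])
        U[n,t]=(c,uv)
        cv2.drawContours(im,[k],-1,(0,255,0),1)
    cv2.imwrite(f"pics/{n}c.png",im)
for t in("mug","glass","spoon"):
    print(t,[np.round(x,4) for x in tri(*U["b1",t],*U["b2",t])])
a=np.vstack([cv2.imread(f"pics/b{j}c.png")[:240,100:420] for j in(1,2)])
cv2.imwrite("pics/bc.png",cv2.resize(a,None,fx=1.25,fy=1.25))
E
python3 things.py | grep -v '^t[12]'
```

```text
spoon tri [array([ 0.4869, -0.1579,  0.0147]), np.float64(0.0)]
mug tri [array([ 0.566 , -0.2553,  0.0144]), np.float64(0.0001)]
glass tri [array([ 0.604 , -0.098 ,  0.0131]), np.float64(0.0002)]
b1 mug n 180 L,w [80.4 58.2] inc [0.6124 0.2094] 28.4 cen [0.6131 0.2063] mid [0.6146 0.199 ] ax 101.5
  handle [0.62183071 0.16772413] -77.23209629880596
b1 glass n 6 L,w [800.5 548.3] inc [0.4074 0.282 ] 241.0 cen [0.4029 0.2233] mid [0.3959 0.2571] ax 101.7
b1 spoon n 182 L,w [136.2  28.6] inc [0.4805 0.2495] 13.7 cen [0.4481 0.2432] mid [0.4366 0.241 ] ax -169.1
b2 mug n 3275 L,w [876.9 620.9] inc [0.2616 0.5284] 176.8 cen [0.3095 0.3422] mid [0.3066 0.3051] ax 85.5
  handle [0.30521718 0.34045556] -76.93576269191878
b2 glass n 6 L,w [801.3 548.9] inc [0.4071 0.4057] 241.5 cen [0.4025 0.3426] mid [0.3953 0.3768] ax 101.8
b2 spoon n 183 L,w [136.9  29.3] inc [0.4819 0.2495] 14.0 cen [0.4478 0.2429] mid [0.4367 0.2408] ax -169.3
mug [array([0.5672, 0.2406, 0.468 ]), np.float64(0.1036)]
glass [array([ 5.2028, -2.5814, 11.8489]), np.float64(0.0008)]
spoon [array([0.4531, 0.244 , 0.0212]), np.float64(0.0002)]
```

View pics/bc.png

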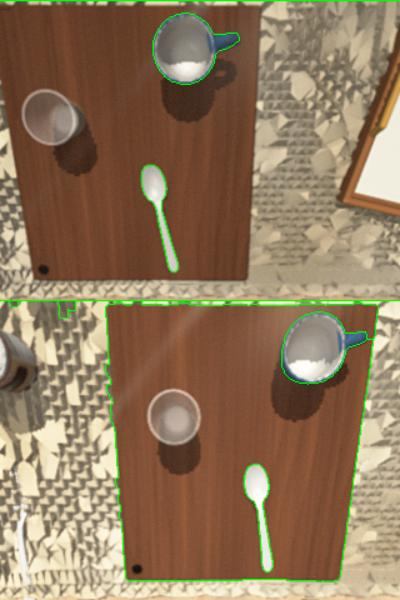

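The outlines of the mug (upper view) and the spoon are right. The glass, and the mug in the lower view, ran into the background, so I limit each to a window on the board.

```bash
cat > fix.py <<'E'
import re
s=open("things.py").read()
s=s.replace('k=big(m,S[n][t])','w=np.zeros_like(m);u0,v0=S[n][t];d=dict(mug=(58,38,45,42),glass=(38,38,38,38),spoon=(60,60,60,80))[t]\n        if n=="b2" and t=="mug": d=(36,38,45,42)\n        w[max(0,v0-d[1]):v0+d[3],max(0,u0-40):u0+d[0]]=1;m=m*w;k=big(m,S[n][t])')
s=s.replace('glass=(B>62)','glass=(B>0.62*Rr)&(im.max(2)>75)')
s=s.replace('[:240,100:420]','[:240,100:420]')
open("things.py","w").write(s)
E
python3 fix.py; python3 things.py | grep -v '^t[12]' | tail -n +4
python3 - <<'E'
import cv2
im=cv2.imread("pics/b2.png");print(im[93,195:285:4].tolist())
E
```

```text
b1 mug n 180 L,w [80.4 58.2] inc [0.6124 0.2094] 28.4 cen [0.6131 0.2063] mid [0.6146 0.199 ] ax 101.5
  handle [0.62183071 0.16772413] -77.23209629880596
b1 glass n 28 L,w [59.7 50.9] inc [0.5537 0.3392] 25.3 cen [0.5538 0.3371] mid [0.5537 0.3359] ax 89.3
b1 spoon n 182 L,w [136.2  28.6] inc [0.4805 0.2495] 13.7 cen [0.4481 0.2432] mid [0.4366 0.241 ] ax -169.1
b2 mug n 176 L,w [72.2 59.1] inc [0.6126 0.2105] 28.5 cen [0.6125 0.2097] mid [0.6137 0.2066] ax 111.4
  handle [0.62192309 0.17248624] -76.29407839868361
b2 glass n 29 L,w [51.3 51. ] inc [0.5539 0.34  ] 25.1 cen [0.5537 0.3401] mid [0.5537 0.3401] ax -165.0
b2 spoon n 183 L,w [136.9  29.3] inc [0.4819 0.2495] 14.0 cen [0.4478 0.2429] mid [0.4367 0.2408] ax -169.3
mug [array([0.6131, 0.2095, 0.0637]), np.float64(0.0003)]
glass [array([0.5538, 0.3402, 0.0698]), np.float64(0.0002)]
spoon [array([0.4531, 0.244 , 0.0212]), np.float64(0.0002)]
[[51, 77, 121], [47, 74, 119], [53, 82, 126], [48, 75, 121], [55, 83, 131], [46, 76, 123], [157, 178, 208], [88, 107, 133], [99, 116, 146], [124, 135, 153], [151, 165, 182], [154, 169, 189], [158, 172, 192], [160, 176, 194], [128, 139, 157], [111, 129, 158], [162, 179, 209], [57, 78, 129], [53, 83, 130], [58, 84, 134], [52, 76, 124], [52, 79, 124], [59, 81, 129]]
```

View pics/bc.png

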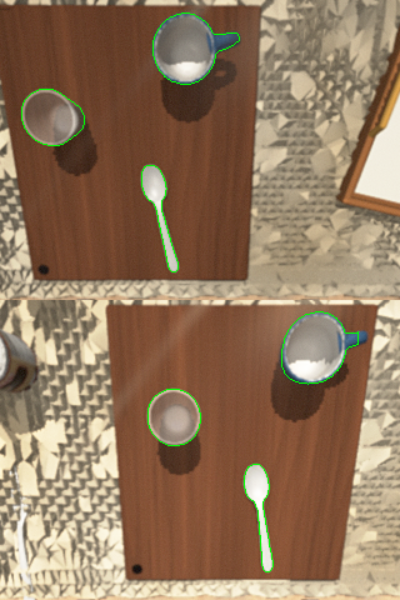

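Outlines now fit everywhere. The rim heights triangulate to 64 and 70 mm, close to the expected 67 and 72 mm. Next is the arm's wrist state, and the shifts for the mug grasp.

```bash
cat > go.py <<'E'
# go.py x y z yaw_deg(tool x axis) : shift/turn in current tool frame
from h import *
import sys
x,y,z,ph=map(float,sys.argv[1:])
o=r.get_obs();R=cv2.Rodrigues(o["orientation"])[0]
cur=np.degrees(np.arctan2(R[1,0],R[0,0]))
print("shift",np.round(R.T@(np.array([x,y,z])-o["tcp_pos"]),4),"spin",round(float(np.radians((cur-ph+180)%360-180)),4),"yaw",round(cur,2),"q",np.round(o["joints"],2),"tcp",np.round(o["tcp_pos"],4),"w",o["grip_width"],"t",o["clock"])
E
python3 go.py .6126 .2098 .2 -77.2
```

```text
shift [0.1422 0.1059 0.0512] spin 1.3426 yaw -0.28 q [-0.24  0.31 -0.57  1.73  0.18  1.15 -2.44] tcp [0.4709 0.3165 0.251 ] w 0.08552880167897414 t 3.5167
```

Call:
play_rows:
  targets: "-1 0.142 0.106 0.05 -0.95;-1 0.142 0.106 0.05 -0.95;-1 0.142 0.106 0.05 -0.95;-1 0.142 0.106 0.05 -0.95;-1 0.142 0.106 0.05 -0.95;-1 0.142 0.106 0.05 -0.95;-1 0.142 0.106 0.05 -0.95;-1 0.142 0.106 0.05 -0.95"

```text
clock: 4.18
tcp_pos: [0.6125, 0.2093, 0.2008]
orientation: [2.793, 1.437, -0.002]
contact_force: [-0.3, 0.9, 0.5]
grip_width: 0.0857
gripper_force: 0.0
```

Call:
play_rows:
  targets: "-1 0 0 0.04 -0.85;-1 0 0 0.04 -0.85;-1 0 0 0.04 -0.85;-1 0 0 0.04 -0.85;-1 0 0 0.04 -0.85;-1 0 0 0.04 -0.85;-1 0 0 0.04 -0.85;-1 0 0 0.04 -0.85"

```text
clock: 4.85
tcp_pos: [0.6123, 0.2099, 0.161]
orientation: [1.954, 2.459, -0.002]
contact_force: [0.9, 0.2, -0.5]
grip_width: 0.0854
gripper_force: 0.0
```

```bash
python3 go.py .6126 .2098 .029 102.8
```

```text
shift [0.     0.0004 0.132 ] spin 0.0045 yaw 103.06 q [ 0.15  0.61 -0.84  1.62  0.49  1.13 -0.59] tcp [0.6123 0.2099 0.161 ] w 0.08536246541987574 t 4.85
```

Call:
play_rows:
  targets: "-1 0 0 0.04 0;-1 0 0 0.075 0;-1 0 0 0.1 0;-1 0 0 0.12 0;-1 0 0 0.132 0;-1 0 0 0.132 0"

```text
clock: 5.35
tcp_pos: [0.6105, 0.2105, 0.0266]
orientation: [-1.958, -2.455, 0.007]
contact_force: [-1.3, 0.3, -1.1]
grip_width: 0.0855
gripper_force: 0.0
```

Call:
play_rows:
  targets: "-0.5 0 0 0 0;-0.2 0 0 0 0;0 0 0 0 0;0.2 0 0 0 0;1 0 0 0 0;1 0 0 0 0;1 0 0 0 0;1 0 0 0 0"
  squeeze: 25

```text
clock: 6.02
tcp_pos: [0.6132, 0.2137, 0.0315]
orientation: [1.954, 2.458, 0.004]
contact_force: [-0.7, -1.3, 8.5]
grip_width: 0.0551
gripper_force: 26.2
```

Call:
play_rows:
  targets: "1 0 0 0 0;1 0 0 0 0"

```text
clock: 6.18
tcp_pos: [0.6132, 0.2137, 0.0315]
orientation: [1.954, 2.458, 0.004]
contact_force: [-0.9, -1.5, 7.6]
grip_width: 0.0551
gripper_force: 26.2
```

```bash
python3 - <<'E'
from h import *
save("wrist","pics/g1.png");save("top","pics/g1t.png");c=cam("top")
u,v=map(int,proj(c,[.61,.2,.06]));t=cv2.imread("pics/g1t.png")[v-40:v+40,u-55:u+55]
cv2.imwrite("pics/g1b.png",np.vstack([cv2.imread("pics/g1.png"),cv2.resize(t,(512,372),interpolation=cv2.INTER_CUBIC)])[::1][:600])
o=r.get_obs();print(o["contact_force"],o["moment"],o["tcp_pos"])
E
python3 go.py .6126 .2098 .029 102.8
```

```text
[-1.38319376 -1.48482724  6.77110217] [-0.16943063  0.16925167 -0.06809106] [0.61320088 0.21364861 0.03147947]
shift [-0.0036 -0.0015  0.0025] spin 0.0041 yaw 103.04 q [ 0.09  0.75 -0.75  1.71  0.62  0.93 -0.69] tcp [0.6132 0.2136 0.0315] w 0.0552417783698777 t 6.2833
```

View pics/g1b.png

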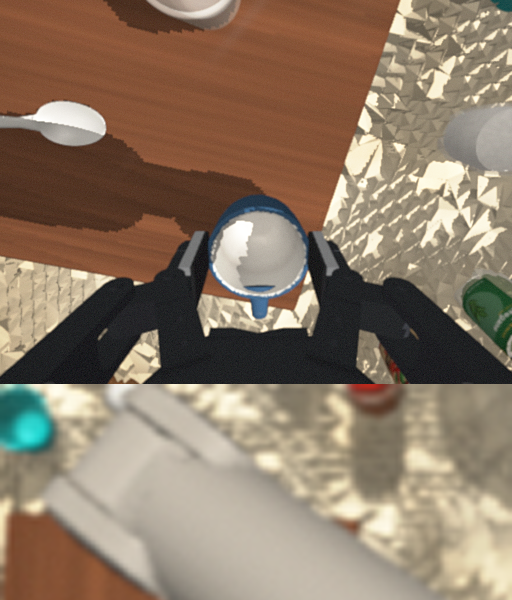

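The wrist view shows the mug held between both pads at (258,252), with its handle at (260,305) clear of the fingers. I lift it, then measure how it sits in the grip.

Call:
play_rows:
  targets: "1 0 0 -0.01 0;1 0 0 -0.03 0;1 0 0 -0.06 0;1 0 0 -0.09 0;1 0 0 -0.11 0;1 0 0 -0.11 0;1 0 0 -0.11 0"

```text
clock: 6.87
tcp_pos: [0.6125, 0.2134, 0.1411]
orientation: [1.954, 2.458, 0.004]
contact_force: [0.4, -0.2, -1.2]
grip_width: 0.055
gripper_force: 27.0
```

```bash
cat > held.py <<'E'
from h import *
def mugheld():
    o=r.get_obs();c=cam("wrist");im=r.grab_frame("wrist")[:,:,::-1].copy();i=im.astype(int)
    m=(i[...,0]-i[...,2]>25).astype(np.uint8); w=np.zeros_like(m);w[170:335,195:320]=1
    im2=im.min(2)>120; m=((m>0)|im2)&(w>0)
    m=cv2.morphologyEx(m.astype(np.uint8),cv2.MORPH_OPEN,np.ones((3,3)))
    k=max(cv2.findContours(m,cv2.RETR_EXTERNAL,cv2.CHAIN_APPROX_NONE)[0],key=cv2.contourArea)
    cv2.drawContours(im,[k],-1,(0,255,0),1);cv2.imwrite("pics/held.png",im)
    return o,c,im,k
if __name__=="__main__":
    o,c,im,k=mugheld();print(o["tcp_pos"],o["contact_force"],cv2.boundingRect(k))
    for rr in(225,240,255,270,285,300,310): print(rr,im[rr,205:320:6].tolist()) if 0 else None
    # white interior = inside of rim, bottom foot occluded; blue rim outline: compare with same view on the board
    a=cv2.imread("pics/g1.png").astype(int)
    for n,q in(("board",a),("air",cv2.imread("pics/held.png").astype(int))):
        b=((q[...,0]-q[...,2]>25));b[:170]=0;b[335:]=0;b[:,:195]=0;b[:,320:]=0
        ys,xs=np.nonzero(b);print(n,xs.min(),xs.max(),ys.min(),ys.max())
        h=b.copy();h[:303]=0;y,x=np.nonzero(h);print(" handle",x.mean() if len(x) else None,y.mean() if len(y) else None)
E
python3 held.py; python3 go.py .5666 -.2519 .14 73.5
```

```text
[0.61252305 0.21340393 0.1410898 ] [ 0.35566693 -0.18508438 -1.1766491 ] (199, 195, 113, 137)
board 208 308 195 318
 handle 259.2311320754717 309.6698113207547
air 208 308 196 317
 handle 259.10659898477155 309.1928934010152
shift [-4.424e-01 -1.488e-01 -3.000e-04] spin 0.5157 yaw 103.05 q [ 0.14  0.63 -0.83  1.64  0.51  1.1  -0.61] tcp [0.6117 0.2127 0.1394] w 0.05508857964397019 t 6.9167
```

View pics/held.png

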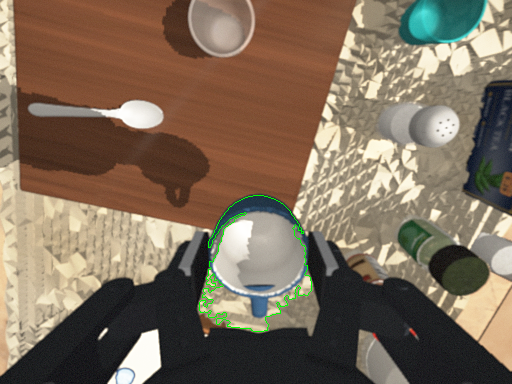

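The mug hangs level and has not slipped: its outline is the same on the board and in the air, with the rim centred at column 258. I now get the rim centre in the tool frame from the white interior.

```bash
python3 - <<'E'
from h import *
o=r.get_obs();c=cam("wrist");im=cv2.imread("pics/held.png");im=r.grab_frame("wrist")[:,:,::-1].astype(int)
R=cv2.Rodrigues(o["orientation"])[0]
m=((im.min(2)>95)&(im[...,0]-im[...,2]<25)).astype(np.uint8);w=np.zeros_like(m);cv2.ellipse(w,(258,253),(50,50),0,0,360,1,-1);m*=w
m=cv2.morphologyEx(m,cv2.MORPH_OPEN,np.ones((5,5)))
k=cv2.convexHull(max(cv2.findContours(m,cv2.RETR_EXTERNAL,cv2.CHAIN_APPROX_NONE)[0],key=cv2.contourArea))
print(cv2.boundingRect(k))
P=np.array([R.T@(plane(c,*p[0],o["tcp_pos"][2]+.0355)-o["tcp_pos"]) for p in k])
(x,y),rad=cv2.minEnclosingCircle((P[:,:2]*1000).astype(np.float32));print("rim in tool mm",x,y,"r",rad,np.ptp(P,axis=0)*1e3)
# handle end
for v in(305,312):
    d=ray(c,259.2,v)
    print(np.round((R.T@(plane(c,259.2,v,o["tcp_pos"][2]+.03)-o["tcp_pos"]))*1e3,1))
E
```

```text
(212, 212, 94, 84)
rim in tool mm -3.3975563049316406 -0.4809448719024658 r 27.134092330932617 [5.25185480e+01 5.20752764e+01 3.35963267e-02]
[-41.3  -0.2 -30. ]
[-46.6  -0.1 -30. ]
```

Call:
play_rows:
  targets: "1 -0.02 -0.007 0 0.03;1 -0.055 -0.019 0 0.1;1 -0.095 -0.032 0 0.18;1 -0.135 -0.045 0 0.26;1 -0.175 -0.059 0 0.26;1 -0.205 -0.069 0 0.26;1 -0.22 -0.074 0 0.26;1 -0.22 -0.074 0 0.26"

```text
clock: 7.63
tcp_pos: [0.5879, -0.0249, 0.137]
orientation: [-2.265, -2.176, 0.008]
contact_force: [-0.0, -0.2, -2.4]
grip_width: 0.055
gripper_force: 27.0
```

```bash
python3 go.py .5681 -.2488 .12 73.3
```

```text
shift [-0.2244 -0.0107  0.0179] spin 0.2513 yaw 87.7 q [ 0.52  0.53 -0.78  1.79  0.43  1.01 -0.47] tcp [ 0.5879 -0.0249  0.137 ] w 0.055033187368751534 t 7.6333
```

Call:
play_rows:
  targets: "1 -0.02 -0.001 0 0.05;1 -0.055 -0.003 0 0.1;1 -0.095 -0.005 0 0.15;1 -0.135 -0.007 0.005 0.2;1 -0.175 -0.009 0.01 0.25;1 -0.205 -0.01 0.015 0.25;1 -0.224 -0.011 0.018 0.25;1 -0.224 -0.011 0.018 0.25"

```text
clock: 8.3
tcp_pos: [0.5688, -0.2472, 0.1186]
orientation: [-2.517, -1.877, 0.007]
contact_force: [-0.2, -0.2, -1.5]
grip_width: 0.0551
gripper_force: 27.0
```

Call:
play_rows:
  targets: "1 0 0 0.02 0;1 0 0 0.04 0;1 0 0 0.055 0;1 0 0 0.065 0;1 0 0 0.065 0;1 0 0 0.065 0"

```text
clock: 8.8
tcp_pos: [0.5712, -0.2406, 0.0558]
orientation: [-2.51, -1.888, 0.0]
contact_force: [-0.7, -0.1, -1.2]
grip_width: 0.0548
gripper_force: 27.0
```

```bash
python3 go.py .5681 -.2488 .033 73.3
```

```text
shift [-0.0088 -0.0007  0.0228] spin 0.0105 yaw 73.9 q [ 0.76  0.64 -0.63  1.78  0.48  0.88 -0.37] tcp [ 0.5712 -0.2406  0.0558] w 0.05483550281178532 t 8.8
```

Call:
play_rows:
  targets: "1 -0.009 -0.001 0.012 0.01;1 -0.009 -0.001 0.012 0.01;1 -0.009 -0.001 0.012 0.01;1 -0.009 -0.001 0.012 0.01"

```text
clock: 9.13
tcp_pos: [0.568, -0.2503, 0.0447]
orientation: [2.521, 1.873, 0.0]
contact_force: [-0.1, 0.2, -1.5]
grip_width: 0.0553
gripper_force: 27.0
```

```bash
python3 go.py .5681 -.2488 .033 73.3;python3 go.py .5681 -.2488 .033 73.3; python3 - <<'E'
from h import *
import pickle
# check: drawn mark vs tool, seen by wrist, tool frame
o=r.get_obs();c=cam("wrist");save("wrist","pics/p1.png");R=cv2.Rodrigues(o["orientation"])[0]
print("cam in tool",np.round(R.T@(c["p"]-o["tcp_pos"]),4),"tilt",np.round(R[:,2],4))
print("proj mark body/glass",proj(c,[.5666,-.2519,.014]),proj(c,[.6033,-.0982,.014]))
im=cv2.imread("pics/p1.png").astype(int);m=((im[...,0]-im[...,2]>12)&(im.min(2)>120)).astype(np.uint8)
for k in cv2.findContours(m,cv2.RETR_EXTERNAL,cv2.CHAIN_APPROX_NONE)[0]:
    if cv2.contourArea(k)>150:
        q=cv2.moments(k);print(cv2.contourArea(k),q["m10"]/q["m00"],q["m01"]/q["m00"],np.round(plane(c,q["m10"]/q["m00"],q["m01"]/q["m00"],.014),4))
E
```

```text
shift [ 0.0015 -0.0003  0.0117] spin -0.0013 yaw 73.22 q [ 0.77  0.66 -0.62  1.78  0.49  0.86 -0.38] tcp [ 0.568  -0.2503  0.0447] w 0.055257318564555985 t 9.1333
shift [ 0.0015 -0.0003  0.0117] spin -0.0013 yaw 73.22 q [ 0.77  0.66 -0.62  1.78  0.49  0.86 -0.38] tcp [ 0.568  -0.2503  0.0447] w 0.055257318564555985 t 9.1333
cam in tool [ 0.0795 -0.0012 -0.1696] tilt [ 5.e-04 -3.e-04 -1.e+00]
proj mark body/glass (np.float64(258.40012290824205), np.float64(207.73864529279453)) (np.float64(243.2812452668973), np.float64(-35.655659324718414))
917.5 265.0067211625795 187.48247048138055 [ 0.5762 -0.2374  0.014 ]
778.5 121.05994433740098 157.7655748233783 [ 0.4812 -0.1848  0.014 ]
1521.5 96.61824953445064 66.39401906013802 [ 0.4927 -0.1238  0.014 ]
286.0 245.99825174825176 3.785547785547785 [ 0.5987 -0.118   0.014 ]
```

Call:
play_rows:
  targets: "1 0.001 0 0.004 0;1 0.001 0 0.007 0;1 0.001 0 0.009 0;1 0.001 0 0.01 0;1 0.001 0 0.01 0"

```text
clock: 9.6
tcp_pos: [0.568, -0.2488, 0.0339]
orientation: [-2.52, -1.874, 0.0]
contact_force: [0.1, -0.5, -0.5]
grip_width: 0.0552
gripper_force: 27.1
```

```bash
python3 go.py .5681 -.2488 .0315 73.3
```

```text
shift [-0.      0.0002  0.0024] spin -0.0004 yaw 73.28 q [ 0.76  0.67 -0.61  1.79  0.5   0.85 -0.38] tcp [ 0.568  -0.2488  0.0339] w 0.055248631951810685 t 9.6
```

Call:
play_rows:
  targets: "1 0 0 0.001 0;1 0 0 0.002 0;1 0 0 0.003 0;1 0 0 0.003 0;1 0 0 0.003 0"

```text
clock: 10.02
tcp_pos: [0.5684, -0.2488, 0.0316]
orientation: [2.521, 1.875, 0.0]
contact_force: [-0.9, 0.2, 2.7]
grip_width: 0.0553
gripper_force: 27.4
```

Contact (force turned from −1 to +2.7 N). Release and back off.

Call:
play_rows:
  targets: "-0.3 0 0 0 0;-0.4 0 0 0 0;-0.5 0 0 0 0;-0.7 0 0 0 0;-1 0 0 0 0;-1 0 0 0 0;-1 0 0 0 0;-1 0 0 0 0"

```text
clock: 10.68
tcp_pos: [0.5682, -0.2489, 0.0313]
orientation: [2.521, 1.875, 0.0]
contact_force: [-0.7, 0.3, 0.1]
grip_width: 0.0851
gripper_force: 0.0
```

Call:
play_rows:
  targets: "-1 0 0 -0.01 0;-1 0 0 -0.03 0;-1 0 0 -0.06 0;-1 0 0 -0.1 0;-1 0 0 -0.14 0;-1 0 0 -0.15 0;-1 0 0 -0.15 0"

```text
clock: 11.27
tcp_pos: [0.571, -0.2493, 0.1865]
orientation: [2.515, 1.87, 0.007]
contact_force: [0.5, 0.3, -0.3]
grip_width: 0.0854
gripper_force: 0.0
```

```bash
python3 go.py .5538 .3401 .18 90; python3 - <<'E'
from h import *
c=cam("wrist");im=save("wrist","pics/p2.png");i=im.astype(int)
o=proj(c,[.5666,-.2519,.067]);print(o)
d=ray(c,*o)
m=((i[...,0]-i[...,2]>30)&(i.min(2)<120)).astype(np.uint8)
for k in cv2.findContours(m,cv2.RETR_EXTERNAL,cv2.CHAIN_APPROX_NONE)[0]:
    if cv2.contourArea(k)>300 or len(k)>60: print(cv2.boundingRect(k))
E
```

```text
shift [ 0.5595 -0.1861  0.0045] spin -0.292 yaw 73.27 q [ 0.83  0.5  -0.71  1.67  0.36  1.09 -0.27] tcp [ 0.571  -0.2493  0.1865] w 0.08535060499241813 t 11.2667
(np.float64(255.0330658955344), np.float64(178.50495288434703))
(284, 278, 59, 60)
(441, 275, 35, 15)
(382, 228, 125, 55)
(229, 145, 51, 37)
(168, 127, 10, 48)
(173, 121, 12, 58)
(150, 65, 24, 46)
(234, 10, 35, 42)
(224, 0, 31, 34)
```

Call:
play_rows:
  targets: "-1 0.28 -0.093 0 0;-1 0.28 -0.093 0 0;-1 0.28 -0.093 0 0;-1 0.28 -0.093 0 0;-1 0.28 -0.093 0 0;-1 0.28 -0.093 0 0;-1 0.28 -0.093 0 0;-1 0.28 -0.093 0 0"

```text
clock: 11.98
tcp_pos: [0.5575, 0.0561, 0.181]
orientation: [-2.506, -1.887, -0.003]
contact_force: [1.3, 1.5, 1.4]
grip_width: 0.0856
gripper_force: 0.0
```

Call:
play_rows:
  targets: "-1 0.28 -0.093 0 0;-1 0.28 -0.093 0 0;-1 0.28 -0.093 0 0;-1 0.28 -0.093 0 0;-1 0.28 -0.093 0 0;-1 0.28 -0.093 0 0;-1 0.28 -0.093 0 0;-1 0.28 -0.093 0 0"

```text
clock: 12.65
tcp_pos: [0.5467, 0.3504, 0.1804]
orientation: [-2.506, -1.884, -0.001]
contact_force: [-1.1, 1.1, 0.5]
grip_width: 0.0855
gripper_force: 0.0
```

```bash
python3 go.py .5538 .3401 .029 73.3
```

```text
shift [-0.0085  0.0104  0.1513] spin 0.0102 yaw 73.89 q [-0.11  0.58 -0.79  1.6   0.43  1.14 -1.29] tcp [0.5467 0.3504 0.1804] w 0.0854592140214957 t 12.65
```

Call:
play_rows:
  targets: "-1 -0.0085 0.0104 0.03 0.01;-1 -0.0085 0.0104 0.06 0.01;-1 -0.0085 0.0104 0.08 0.01;-1 -0.0085 0.0104 0.08 0.01;-1 -0.0085 0.0104 0.08 0.01"

```text
clock: 13.07
tcp_pos: [0.5577, 0.3287, 0.0996]
orientation: [-2.53, -1.862, 0.006]
contact_force: [0.4, 1.1, 0.5]
grip_width: 0.0853
gripper_force: 0.0
```

```bash
python3 go.py .5538 .3401 .027 73.3
```

```text
shift [ 0.01   -0.0069  0.0726] spin -0.0102 yaw 72.71 q [-0.12  0.66 -0.74  1.67  0.5   1.02 -1.33] tcp [0.5577 0.3287 0.0996] w 0.08528423483302848 t 13.0667
```

Call:
play_rows:
  targets: "-1 0 0 0 0;-1 0 0 0 0;-1 0 0 0 0"

```text
clock: 13.32
tcp_pos: [0.5595, 0.3305, 0.103]
orientation: [2.53, 1.862, 0.004]
contact_force: [-0.1, 0.2, -1.0]
grip_width: 0.0853
gripper_force: 0.0
```

```bash
python3 go.py .5538 .3401 .027 73.3
```

```text
shift [ 0.0073 -0.0084  0.076 ] spin -0.0105 yaw 72.7 q [-0.12  0.65 -0.74  1.67  0.5   1.02 -1.33] tcp [0.5595 0.3305 0.103 ] w 0.08527955705936767 t 13.3167
```

Call:
play_rows:
  targets: "-1 0.0075 -0.0085 0 -0.01;-1 0.0075 -0.0085 0.015 -0.01;-1 0.0075 -0.0085 0.035 -0.01;-1 0.0075 -0.0085 0.055 -0.01;-1 0.0075 -0.0085 0.067 -0.01;-1 0.0075 -0.0085 0.075 -0.01;-1 0.0075 -0.0085 0.075 -0.01;-1 0.0075 -0.0085 0.075 -0.01"

```text
clock: 13.98
tcp_pos: [0.5527, 0.3399, 0.0263]
orientation: [-2.52, -1.875, 0.0]
contact_force: [-0.3, 0.5, -0.0]
grip_width: 0.0858
gripper_force: 0.0
```

```bash
python3 go.py .5538 .3401 .027 73.3
```

```text
shift [ 0.0005  0.001  -0.0007] spin -0.0001 yaw 73.29 q [-0.17  0.74 -0.69  1.71  0.58  0.9  -1.39] tcp [0.5527 0.3399 0.0263] w 0.08580744448247205 t 13.9833
```

Call:
play_rows:
  targets: "-0.5 0 0.001 0 0;-0.2 0 0.001 0 0;0 0 0.001 0 0;0.2 0 0.001 0 0;1 0 0.001 0 0;1 0 0.001 0 0;1 0 0.001 0 0;1 0 0.001 0 0"
  squeeze: 22

```text
clock: 14.65
tcp_pos: [0.5546, 0.3398, 0.0274]
orientation: [2.521, 1.874, 0.003]
contact_force: [0.4, -0.8, 5.4]
grip_width: 0.0482
gripper_force: 22.5
```

Call:
play_rows:
  targets: "1 0 0 -0.01 0;1 0 0 -0.03 0;1 0 0 -0.06 0;1 0 0 -0.09 0;1 0 0 -0.11 0;1 0 0 -0.11 0;1 0 0 -0.11 0;1 0 0 -0.11 0"

```text
clock: 15.32
tcp_pos: [0.5534, 0.3384, 0.1356]
orientation: [2.521, 1.874, -0.002]
contact_force: [-0.1, -0.6, -0.5]
grip_width: 0.0484
gripper_force: 23.0
```

```bash
cat > gheld.py <<'E'
from h import *
o=r.get_obs();c=cam("wrist");im=save("wrist","pics/gh.png");R=cv2.Rodrigues(o["orientation"])[0]
g=cv2.cvtColor(im,cv2.COLOR_BGR2GRAY)
# project the expected rim circle for each tool offset seen: white rim ring, HoughCircles in a rectified rim plane
H=o["tcp_pos"][2]+float(__import__("sys").argv[1]);s=.00025;N=400
gx,gy=np.meshgrid((np.arange(N)-N/2)*s,(np.arange(N)-N/2)*s)
W=o["tcp_pos"]+np.stack([gx,gy,0*gx],-1)@R.T; W[...,2]=H
q=(W-c["p"])@c["R"];x,y=q[...,0]/q[...,2],q[...,1]/q[...,2];k=1+c["k1"]*(x*x+y*y)
rect=cv2.remap(g,(c["cx"]+c["f"]*x*k).astype(np.float32),(c["cy"]+c["f"]*y*k).astype(np.float32),cv2.INTER_LINEAR)
cv2.imwrite("pics/ghr.png",rect)
cc=cv2.HoughCircles(cv2.GaussianBlur(rect,(5,5),1),cv2.HOUGH_GRADIENT,1,20,param1=60,param2=12,minRadius=95,maxRadius=108)
print(None if cc is None else [( round((a-200)*.25,1),round((b-200)*.25,1),rr*.25) for a,b,rr in cc[0][:4]],o["tcp_pos"],o["grip_width"])
E
python3 gheld.py .044; python3 go.py .6033 -.0982 .12 73.3
```

```text
[(np.float32(0.6), np.float32(-1.1), np.float32(25.1)), (np.float32(-4.4), np.float32(-0.6), np.float32(25.175))] [0.55339055 0.33840622 0.13559047] 0.048402397290653626
shift [-0.4035  0.1737  0.0157] spin -0.0007 yaw 73.26 q [-0.12  0.62 -0.76  1.65  0.47  1.07 -1.31] tcp [0.5532 0.3382 0.135 ] w 0.048133616751217155 t 15.3667
```

Call:
play_rows:
  targets: "1 -0.02 0.009 0 0;1 -0.055 0.024 0 0;1 -0.09 0.039 0 0;1 -0.125 0.054 0 0;1 -0.16 0.07 0 0;1 -0.185 0.08 0 0;1 -0.2 0.087 0 0;1 -0.2 0.087 0 0"

```text
clock: 16.03
tcp_pos: [0.5796, 0.1161, 0.1342]
orientation: [2.527, 1.865, -0.008]
contact_force: [0.4, -0.7, -0.3]
grip_width: 0.0483
gripper_force: 23.1
```

Call:
play_rows:
  targets: "1 -0.02 0.009 0 0;1 -0.055 0.024 0 0;1 -0.09 0.039 0 0;1 -0.125 0.054 0 0;1 -0.16 0.07 0.005 0;1 -0.185 0.08 0.01 0;1 -0.203 0.087 0.015 0;1 -0.203 0.087 0.015 0"

```text
clock: 16.7
tcp_pos: [0.6031, -0.1025, 0.1185]
orientation: [-2.526, -1.866, 0.007]
contact_force: [-0.0, -0.1, -1.5]
grip_width: 0.0485
gripper_force: 23.1
```

Call:
play_rows:
  targets: "1 0 0 0.02 0;1 0 0 0.04 0;1 0 0 0.06 0;1 0 0 0.07 0;1 0 0 0.07 0;1 0 0 0.07 0"

```text
clock: 17.2
tcp_pos: [0.6041, -0.0956, 0.0509]
orientation: [-2.519, -1.875, 0.001]
contact_force: [0.4, -0.3, -1.0]
grip_width: 0.0482
gripper_force: 23.1
```

```bash
python3 go.py .6037 -.0986 .0274 73.3
```

```text
shift [-0.003   0.0005  0.0235] spin 0.0007 yaw 73.34 q [ 0.55  0.65 -0.68  1.8   0.52  0.88 -0.66] tcp [ 0.6041 -0.0956  0.0509] w 0.04818340150336039 t 17.2
```

Call:
play_rows:
  targets: "1 -0.003 0 0.008 0;1 -0.003 0 0.014 0;1 -0.003 0 0.018 0;1 -0.003 0 0.02 0;1 -0.003 0 0.02 0;1 -0.003 0 0.02 0"

```text
clock: 17.7
tcp_pos: [0.6037, -0.0996, 0.0314]
orientation: [2.521, 1.875, 0.0]
contact_force: [0.2, 0.4, -0.5]
grip_width: 0.0482
gripper_force: 23.1
```

```bash
python3 go.py .6037 -.0986 .0274 73.3
```

```text
shift [ 0.001  -0.0003  0.004 ] spin -0.0005 yaw 73.27 q [ 0.55  0.68 -0.66  1.81  0.54  0.85 -0.67] tcp [ 0.6037 -0.0996  0.0314] w 0.04821583732714778 t 17.7
```

Call:
play_rows:
  targets: "1 0.001 0 0.001 0;1 0.001 0 0.002 0;1 0.001 0 0.003 0;1 0.001 0 0.004 0;1 0.001 0 0.0045 0;1 0.001 0 0.0045 0;1 0.001 0 0.0045 0"

```text
clock: 18.28
tcp_pos: [0.6041, -0.0986, 0.0274]
orientation: [2.521, 1.874, 0.0]
contact_force: [-2.2, 0.7, 5.4]
grip_width: 0.048
gripper_force: 23.4
```

Call:
play_rows:
  targets: "-0.15 0 0 -0.001 0;-0.25 0 0 -0.001 0;-0.4 0 0 -0.001 0;-0.6 0 0 -0.001 0;-0.8 0 0 -0.001 0;-1 0 0 -0.001 0;-1 0 0 -0.001 0;-1 0 0 -0.001 0"

```text
clock: 18.95
tcp_pos: [0.6038, -0.0987, 0.0278]
orientation: [-2.521, -1.875, 0.0]
contact_force: [0.5, 1.0, -0.1]
grip_width: 0.0852
gripper_force: 0.0
```

Call:
play_rows:
  targets: "-1 0 0 -0.01 0;-1 0 0 -0.03 0;-1 0 0 -0.06 0;-1 0 0 -0.1 0;-1 0 0 -0.14 0;-1 0 0 -0.15 0;-1 0 0 -0.15 0"

```text
clock: 19.53
tcp_pos: [0.6066, -0.0984, 0.1829]
orientation: [2.516, 1.871, 0.009]
contact_force: [0.1, 0.3, -0.0]
grip_width: 0.0855
gripper_force: 0.0
```

```bash
python3 go.py .4367 .2409 .18 10.8
```

```text
shift [ 0.276  -0.2604  0.0011] spin 1.0903 yaw 73.27 q [ 0.62  0.5  -0.77  1.7   0.39  1.09 -0.55] tcp [ 0.6066 -0.0984  0.1829] w 0.08549434718687918 t 19.5333
```

Call:
play_rows:
  targets: "-1 0.138 -0.13 0 0.55;-1 0.138 -0.13 0 0.55;-1 0.138 -0.13 0 0.55;-1 0.138 -0.13 0 0.55;-1 0.138 -0.13 0 0.55;-1 0.138 -0.13 0 0.55;-1 0.138 -0.13 0 0.55;-1 0.138 -0.13 0 0.55"

```text
clock: 20.2
tcp_pos: [0.5191, 0.0699, 0.1774]
orientation: [2.935, 1.12, -0.001]
contact_force: [-0.2, -0.5, -0.7]
grip_width: 0.0854
gripper_force: 0.0
```

```bash
python3 go.py .4367 .2409 .18 10.8
```

```text
shift [ 0.0525 -0.1824 -0.0027] spin 0.5405 yaw 41.77 q [ 0.35  0.35 -0.73  1.9   0.27  0.99 -1.35] tcp [0.5191 0.0699 0.1774] w 0.08538923803484921 t 20.2
```

Call:
play_rows:
  targets: "0.3 0.0525 -0.182 0 0.54;0.3 0.0525 -0.182 0 0.54;0.3 0.0525 -0.182 0.01 0.54;0.3 0.0525 -0.182 0.02 0.54;0.3 0.0525 -0.182 0.04 0.54;0.3 0.0525 -0.182 0.06 0.54;0.3 0.0525 -0.182 0.06 0.54;0.3 0.0525 -0.182 0.06 0.54"

```text
clock: 20.87
tcp_pos: [0.437, 0.2399, 0.1167]
orientation: [3.126, 0.296, -0.005]
contact_force: [-0.5, -0.7, 0.6]
grip_width: 0.0298
gripper_force: 0.0
```

Call:
play_rows:
  targets: "0.3 0 0 0.03 0;0.3 0 0 0.05 0;0.3 0 0 0.06 0;0.3 0 0 0.06 0;0.3 0 0 0.06 0;0.3 0 0 0.06 0"

```text
clock: 21.37
tcp_pos: [0.4385, 0.2416, 0.0592]
orientation: [-3.127, -0.294, -0.003]
contact_force: [0.1, -1.0, 0.2]
grip_width: 0.0296
gripper_force: 0.0
```

```bash
python3 go.py .4367 .2409 .016 10.8; python3 - <<'E'
from h import *
o=r.get_obs();c=cam("wrist");im=save("wrist","pics/s1.png");R=cv2.Rodrigues(o["orientation"])[0]
m=(im.min(2)>110).astype(np.uint8);b=proj(c,[.4819,.2495,.02]);print(b)
for k in cv2.findContours(m,cv2.RETR_EXTERNAL,cv2.CHAIN_APPROX_NONE)[0]:
    if cv2.contourArea(k)>200 and abs(cv2.pointPolygonTest(k,b,True))<60: q=cv2.moments(k);print(cv2.contourArea(k),cv2.boundingRect(k),plane(c,q["m10"]/q["m00"],q["m01"]/q["m00"],.02))
E
```

```text
shift [-0.002   0.0004  0.0432] spin -0.0009 yaw 10.75 q [-0.12  0.47 -0.63  2.06  0.4   0.74 -2.38] tcp [0.4385 0.2416 0.0592] w 0.029616855961655145 t 21.3667
(np.float64(259.57085554879455), np.float64(145.78518145349943))
2793.5 (241, 116, 38, 158) [0.45796357 0.24482094 0.02      ]
```

Call:
play_rows:
  targets: "0.3 -0.002 0 0.018 0;0.3 -0.002 0 0.03 0;0.3 -0.002 0 0.036 0;0.3 -0.002 0 0.039 0;0.3 -0.002 0 0.039 0;0.3 -0.002 0 0.039 0"

```text
clock: 21.92
tcp_pos: [0.4353, 0.2414, 0.0191]
orientation: [-3.127, -0.296, -0.0]
contact_force: [-0.1, 0.1, 0.3]
grip_width: 0.03
gripper_force: 0.0
```

```bash
python3 go.py .4367 .2409 .016 10.8
```

```text
shift [0.0013 0.0008 0.0031] spin 0.0005 yaw 10.83 q [-0.16  0.53 -0.58  2.08  0.47  0.66 -2.44] tcp [0.4353 0.2414 0.0191] w 0.02999514846850899 t 21.9167
```

Call:
play_rows:
  targets: "0.3 0.001 0.0005 0.003 0;0.3 0.001 0.0005 0.003 0;0.5 0.001 0.0005 0.003 0;0.7 0.001 0.0005 0.003 0;1 0.001 0.0005 0.003 0;1 0.001 0.0005 0.003 0;1 0.001 0.0005 0.003 0;1 0.001 0.0005 0.003 0"
  squeeze: 25

```text
clock: 22.58
tcp_pos: [0.4362, 0.2409, 0.0158]
orientation: [3.128, 0.296, 0.0]
contact_force: [-0.2, -0.1, -0.2]
grip_width: 0.0001
gripper_force: 0.0
```

The fingers shut on nothing. I look before retrying.

```bash
python3 - <<'E'
from h import *
o=r.get_obs();c=cam("wrist");im=save("wrist","pics/s2.png")
print("tcp",o["tcp_pos"],"gw",o["grip_width"],o["gripper_force"],"tcp px",proj(c,o["tcp_pos"]),"bowl px",proj(c,[.4819,.2495,.02]))
m=(im.min(2)>110).astype(np.uint8)
for k in cv2.findContours(m,cv2.RETR_EXTERNAL,cv2.CHAIN_APPROX_NONE)[0]:
    x=cv2.boundingRect(k)
    if cv2.contourArea(k)>100 and 150<x[0]<350: print(cv2.contourArea(k),x)
cv2.imwrite("pics/s2c.png",cv2.resize(im[90:330,150:370],None,fx=2.4,fy=2.4,interpolation=cv2.INTER_CUBIC))
E
```

```text
tcp [0.43620051 0.24089572 0.01584001] gw 8.728692387460971e-05 0.0 tcp px (np.float64(259.13979224512474), np.float64(220.58759929953325)) bowl px (np.float64(259.4871953042325), np.float64(153.46265814882895))
3874.0 (237, 116, 47, 154)
```

View pics/s2c.png

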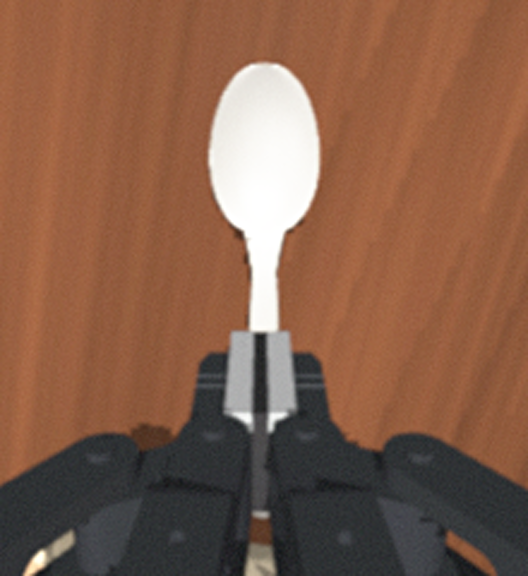

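The tips closed just above the shaft, and the spoon lies untouched at (265,200) in the crop. I open and go lower, watching the force.

Call:
play_rows:
  targets: "0.7 0 0 -0.003 0;0.5 0 0 -0.003 0;0.5 0 0 -0.001 0;0.5 0 0 0.0015 0;0.5 0 0 0.003 0;0.5 0 0 0.003 0;0.5 0 0 0.003 0"

```text
clock: 23.22
tcp_pos: [0.436, 0.2408, 0.0126]
orientation: [3.127, 0.296, -0.001]
contact_force: [0.2, -0.6, -0.4]
grip_width: 0.0211
gripper_force: 0.0
```

Call:
play_rows:
  targets: "0.7 0 0 0 0;0.8 0 0 0 0;0.9 0 0 0 0;1 0 0 0 0;1 0 0 0 0;1 0 0 0 0"

```text
clock: 23.72
tcp_pos: [0.4363, 0.2409, 0.0128]
orientation: [3.128, 0.296, 0.0]
contact_force: [0.3, -0.1, -0.8]
grip_width: -0.0001
gripper_force: 0.0
```

Call:
play_rows:
  targets: "0.7 0 0 -0.002 0;0.5 0 0 -0.002 0;0.5 0 0 0 0;0.5 0 0 0.001 0;0.5 0 0 0.002 0;0.5 0 0 0.002 0;0.5 0 0 0.002 0"

```text
clock: 24.3
tcp_pos: [0.4361, 0.2408, 0.0106]
orientation: [3.127, 0.296, -0.0]
contact_force: [0.5, -0.3, 0.1]
grip_width: 0.0215
gripper_force: 0.0
```

Call:
play_rows:
  targets: "0.7 0 0 0 0;0.8 0 0 0 0;0.9 0 0 0 0;1 0 0 0 0;1 0 0 0 0;1 0 0 0 0"

```text
clock: 24.8
tcp_pos: [0.4362, 0.2409, 0.0108]
orientation: [3.128, 0.296, 0.0]
contact_force: [-0.3, 0.3, -0.6]
grip_width: -0.0003
gripper_force: 0.0
```

Call:
play_rows:
  targets: "0.7 0 0 -0.001 0;0.5 0 0 -0.001 0;0.5 0 0 0 0;0.5 0 0 0.001 0;0.5 0 0 0.002 0;0.5 0 0 0.003 0;0.5 0 0 0.003 0;0.5 0 0 0.003 0"

```text
clock: 25.47
tcp_pos: [0.4361, 0.2409, 0.0077]
orientation: [3.128, 0.296, -0.0]
contact_force: [-0.7, 1.2, -0.1]
grip_width: 0.0213
gripper_force: 0.0
```

```bash
python3 - <<'E'
from h import *
o=r.get_obs();c=cam("wrist");im=save("wrist","pics/s3.png")
print(o["contact_force"],o["tcp_pos"],c["p"])
for v in range(190,300,6):
    print(v,"".join("#" if p>150 else "+" if p>90 else "." for p in im[v,215:305:2].min(1)), "".join("r" if int(p[2])-int(p[0])>40 else "k" if p.max()<70 else "-" for p in im[v,215:305:2]))
E
```

```text
[-0.74521609  1.17911488 -0.05731915] [0.43611707 0.24088879 0.00768603] [0.51303815 0.25616117 0.17734098]
190 ..................#########+................. rrrrrrrrrrrrrrrrr-----------rrrrrrrrrrrrrrrrr
196 ...................########.................. rrrrrrrrrrrrrrrrrrr--------rrrrrrrrrrrrrrrrrr
202 ...................+######................... rrrrrrrrrrrrrrrrrrr-------rrrrrrrrrrrrrrrrrrr
208 ....................######................... rrrrrrrrrrrrrrrrrrrr------rrrrrrrrrrrrrrrrrrr
214 ....................######................... rrrrrrrrrrrrrrrrrrrr------rrrrrrrrrrrrrrrrrrr
220 ...................+######................... rrrrrrrrrrrrrrrrrrrr------rrrrrrrrrrrrrrrrrrr
226 ...................+######................... rrrrrrrrrrrrrrrrrrr-------rrrrrrrrrrrrrrrrrrr
232 ......####+........+######+......+####+...... rrrrrr-----k-rrrrrr-------rrrrr-k-----rrrrrrr
238 .....#####.........#######+.......#####...... rkkkk------k-rrrrrr-------rrrrrkk------kkk-rr
244 ....+####+.........#######+.......+####+..... kkkk------kkkrrrrrr-------rrrrrkkk------kkkkk
250 ...+#####..........#######+........#####+.... ----------kkkrrrrrr-------rrrrrkkk-----------
256 ...#####+..........#######+........+#####.... kk-------kkkkrrrrrr--------rrrrkkkk-------kkk
262 ..+#####+..........#######+........+###++.... kk-------kkk-rrrrrr--------rrrrkkkk-------kkk
268 ......+#+.........+#######+........++........ kkkkkk----kkrrrrrrr--------rrrr-kk----kkkkkkk
274 ..................+########.................. kkkkkkkkk-kkrrrrrrr--------rrrrrkk-kkkkkkkkkk
280 ..................+#######+.................. kkkkkkkkk-k-rrrrrr---------rrrrrkkkkkkkkkkkkk
286 ..................########+.................. kkkkkkkkk-krrrrrrr---------rrrrr-kkkkkkkkkkkk
292 ..................########+.................. kkkkkkkkk-krrrrrrr----------rrrrrkkkkkkkkkkkk
298 ........+.........+#######+.................. kkkkkkkk--krrrrrrr----------rrrrrkk-kkkkkkkkk
```

Spoon is straddled and unmoved, and the visible tips stand clearly above the nominal tool point. I keep lowering under force watch.

Call:
play_rows:
  targets: "0.5 0 0 0.001 0;0.5 0 0 0.002 0;0.5 0 0 0.003 0;0.5 0 0 0.004 0;0.5 0 0 0.004 0;0.5 0 0 0.004 0"

```text
clock: 26.02
tcp_pos: [0.4361, 0.2408, 0.0037]
orientation: [3.127, 0.296, -0.0]
contact_force: [0.3, -0.1, 0.0]
grip_width: 0.0212
gripper_force: 0.0
```

Call:
play_rows:
  targets: "0.7 0 0 0 0;0.8 0 0 0 0;0.9 0 0 0 0;1 0 0 0 0;1 0 0 0 0;1 0 0 0 0"

```text
clock: 26.52
tcp_pos: [0.4362, 0.2409, 0.0038]
orientation: [-3.128, -0.296, -0.0]
contact_force: [0.3, 0.3, 1.1]
grip_width: 0.0
gripper_force: 0.0
```

Call:
play_rows:
  targets: "0.7 0 0 -0.001 0;0.5 0 0 -0.001 0;0.5 0 0 0.001 0;0.5 0 0 0.002 0;0.5 0 0 0.003 0;0.5 0 0 0.004 0;0.5 0 0 0.004 0;0.5 0 0 0.004 0"

```text
clock: 27.18
tcp_pos: [0.4361, 0.2409, -0.0003]
orientation: [3.128, 0.296, -0.0]
contact_force: [-0.0, 0.3, -0.3]
grip_width: 0.0216
gripper_force: 0.0
```

Call:
play_rows:
  targets: "0.7 0 0 0 0;0.8 0 0 0 0;0.9 0 0 0 0;1 0 0 0 0;1 0 0 0 0;1 0 0 0 0"

```text
clock: 27.68
tcp_pos: [0.4362, 0.2409, -0.0002]
orientation: [3.128, 0.296, 0.0]
contact_force: [-0.0, -0.9, -0.6]
grip_width: -0.0002
gripper_force: 0.0
```

Call:
play_rows:
  targets: "0.7 0 0 -0.001 0;0.6 0 0 0 0;0.6 0 0 0.001 0;0.6 0 0 0.002 0;0.6 0 0 0.003 0;0.6 0 0 0.004 0;0.6 0 0 0.004 0"

```text
clock: 28.27
tcp_pos: [0.4361, 0.2408, -0.0044]
orientation: [3.127, 0.296, -0.0]
contact_force: [0.3, -0.3, 1.0]
grip_width: 0.0175
gripper_force: 0.1
```

Call:
play_rows:
  targets: "0.8 0 0 0 0;0.9 0 0 0 0;1 0 0 0 0;1 0 0 0 0;1 0 0 0 0"

```text
clock: 28.68
tcp_pos: [0.4374, 0.2413, -0.0019]
orientation: [3.127, 0.296, 0.005]
contact_force: [-4.6, -4.7, 26.4]
grip_width: 0.0001
gripper_force: 13.5
```

Call:
play_rows:
  targets: "1 0 0 -0.004 0;0.8 0 0 -0.004 0;0.6 0 0 -0.004 0;0.6 0 0 -0.004 0;0.6 0 0 -0.004 0"

```text
clock: 29.1
tcp_pos: [0.4359, 0.2407, -0.0006]
orientation: [3.127, 0.296, -0.001]
contact_force: [-0.5, -0.5, -0.4]
grip_width: 0.0168
gripper_force: 0.0
```

```bash
cat > sp.py <<'E'
from h import *
o=r.get_obs();c=cam("wrist");im=save("wrist","pics/s4.png")
print(o["contact_force"],o["tcp_pos"],c["p"],o["grip_width"])
m=(im.min(2)>110).astype(np.uint8)
for v in range(120,300,12):
    x=[j for j in range(225,295) if m[v,j]]; 
    if x:
        d=np.diff(x); seg=np.split(x,np.where(d>2)[0]+1); print(v,[(int(s[0]),int(s[-1])) for s in seg])
b=np.nonzero(m[60:160,200:320]);print("bowl top",b[0].min()+60, "cols",b[1].min()+200,b[1].max()+200)
for z in(.014,.02): print(z,np.round(plane(c,258,b[0].min()+60,z),4))
E
python3 sp.py
```

```text
[-0.5026933  -0.4614499  -0.43417015] [ 0.43590706  0.24072944 -0.00059994] [0.5129214  0.25604065 0.16901399] 0.01681741037283855
120 [(247, 268)]
132 [(238, 277)]
144 [(234, 281)]
156 [(233, 283)]
168 [(233, 283)]
180 [(236, 280)]
192 [(245, 271)]
204 [(251, 265)]
216 [(252, 264)]
228 [(231, 239), (251, 264), (277, 285)]
240 [(228, 238), (251, 265), (278, 288)]
252 [(226, 236), (251, 265), (280, 290)]
264 [(229, 235), (250, 265), (281, 287)]
276 [(250, 266)]
288 [(250, 266)]
bowl top 117 cols 232 283
0.014 [0.5032 0.2544 0.014 ]
0.02 [0.5035 0.2544 0.02  ]
```

Call:
play_rows:
  targets: "0.6 0 0 0.002 0;0.6 0 0 0.004 0;0.6 0 0 0.005 0;0.6 0 0 0.006 0;0.6 0 0 0.006 0;0.6 0 0 0.006 0"

```text
clock: 29.65
tcp_pos: [0.4361, 0.2409, -0.0059]
orientation: [3.127, 0.296, 0.0]
contact_force: [-2.0, -0.9, 6.1]
grip_width: 0.017
gripper_force: 3.7
```

Light board contact found (6 N at TCP −5.9 mm). I close gradually from here.

Call:
play_rows:
  targets: "0.7 0 0 -0.0005 0;0.75 0 0 -0.0005 0;0.8 0 0 -0.0005 0;0.8 0 0 -0.0005 0"
  squeeze: 20

```text
clock: 29.98
tcp_pos: [0.4366, 0.241, -0.0038]
orientation: [3.126, 0.296, 0.003]
contact_force: [-6.1, -5.0, 27.4]
grip_width: 0.0095
gripper_force: 22.7
```

Call:
play_rows:
  targets: "0.8 0 0 -0.001 0;0.85 0 0 -0.002 0;0.9 0 0 -0.002 0;0.9 0 0 -0.002 0"

```text
clock: 30.32
tcp_pos: [0.437, 0.2413, -0.0021]
orientation: [3.127, 0.296, 0.003]
contact_force: [-3.8, -3.3, 20.7]
grip_width: 0.0042
gripper_force: 12.3
```

```bash
python3 - <<'E'
from h import *
import pickle
C={n:pickle.load(open(n+".pkl","rb")) for n in("b1","b2")};I={n:cv2.imread(f"pics/{n}.png").astype(float).min(2) for n in C}
def cen(n,v,u):
    s=I[n][v,int(u)-16:int(u)+17]; w=np.clip(s-75,0,None); x=np.arange(int(u)-16,int(u)+17)
    k=w.sum(); return (w*x).sum()/k, (w>45).sum()
sx=np.array([np.cos(np.radians(10.8)),np.sin(np.radians(10.8))])
for t in np.arange(-.064,.068,.008):
    P=[*(np.array([.4367,.2409])+t*sx),.018]; u1,v1=proj(C["b1"],P)
    v=int(round(v1)); a,w1=cen("b1",v,u1)
    # match: b2 row through same point (epipolar ~ same row)
    P1=plane(C["b1"],a,v,.018); u2,v2=proj(C["b2"],P1); vl=int(np.floor(v2)); f=v2-vl
    b=(1-f)*cen("b2",vl,u2)[0]+f*cen("b2",vl+1,u2)[0]
    X,e=tri(C["b1"],(a,v),C["b2"],(b,v2)); print(round(t*1e3),"z",round(X[2]*1e3,1),"w",w1,"y-off",round(float(((X[:2]-[.4367,.2409])@[-sx[1],sx[0]])*1e3),1))
E
python3 go.py .4367 .2409 0 10.8
```

```text
-64 z 16.3 w 8 y-off 0.4
-56 z 16.0 w 9 y-off 0.2
-48 z 17.5 w 8 y-off 0.1
-40 z 19.9 w 7 y-off -0.0
-32 z 20.9 w 7 y-off 0.1
-24 z 21.4 w 7 y-off 0.0
-16 z 23.3 w 6 y-off 0.1
-8 z 22.7 w 6 y-off 0.2
0 z 25.0 w 5 y-off 0.0
8 z 23.7 w 5 y-off 0.1
16 z 22.6 w 6 y-off 0.2
24 z 21.5 w 8 y-off 0.3
32 z 21.3 w 15 y-off 0.8
40 z 20.5 w 19 y-off -0.1
48 z 19.4 w 19 y-off -0.6
56 z 19.8 w 18 y-off -1.1
64 z 21.0 w 11 y-off -1.3
shift [-0.0004  0.0004 -0.0021] spin 0.0003 yaw 10.82 q [-0.18  0.56 -0.55  2.09  0.51  0.62 -2.47] tcp [ 0.437   0.2413 -0.0021] w 0.00419412943632296 t 30.3167
```

```bash
python3 - <<'E'
import cv2,numpy as np
for n,w in(("g1",55.1),("gh",48.2),("s1",29.6),("s3",21.3),("s4",16.8),("s2",0)):
    im=cv2.imread(f"pics/{n}.png").astype(int)
    print(n,w)
    for v in(228,236,250):
        print(v," ".join(f"{x}" for x in im[v,170:350:2].min(1)))
E
```

```text
g1 55.1
228 67 62 58 60 61 48 34 33 37 40 34 36 36 36 32 30 28 28 38 29 37 37 51 45 43 55 119 112 177 228 240 243 247 251 253 254 254 254 253 253 254 191 165 166 169 167 167 170 168 167 167 171 174 167 163 163 158 152 146 142 140 131 132 128 54 38 67 61 51 58 59 55 52 61 50 52 82 108 122 131 116 159 148 123 124 190 197 137 185 215
236 50 52 55 53 58 58 54 61 60 46 40 77 119 117 113 121 88 23 23 27 61 47 40 85 115 110 134 221 226 231 238 238 243 247 249 250 252 253 255 198 176 175 178 177 177 180 180 180 177 180 174 173 171 170 167 163 159 156 151 146 144 140 135 123 123 139 77 41 58 37 24 34 86 123 116 120 116 158 167 133 185 232 170 123 123 120 150 174 120 126
250 56 58 54 50 45 42 47 43 99 119 119 115 118 95 33 28 23 24 12 34 54 141 161 119 191 203 194 200 211 218 222 223 226 228 227 226 227 225 197 161 163 168 168 171 169 171 170 169 170 169 171 167 168 166 166 162 159 155 154 151 147 138 140 141 136 141 134 131 83 27 17 22 30 27 29 93 121 119 119 118 99 39 48 57 58 127 153 125 118 117
gh 48.2
228 58 57 36 35 38 33 40 50 53 55 52 60 54 58 56 52 52 43 50 50 57 51 55 56 52 84 140 16
[... 3679 characters left out ...]
0 152 156 118 59 63 66 63 65 65 65 68 70 59 70 66 67 70 69 65 66 67 72 69 67 62 66 63 65 62 63 57 63 62 64 64 65 65 60 65 62 60 65
236 66 64 67 66 63 68 60 62 60 59 59 64 63 60 62 64 58 67 58 64 58 59 62 61 64 61 64 63 64 58 61 63 60 63 60 59 56 63 157 171 179 176 172 69 38 67 173 175 175 175 157 69 59 65 60 65 69 69 69 62 66 66 68 66 68 63 68 69 65 70 65 66 69 62 67 65 63 60 64 65 60 63 67 60 60 57 63 61 65 65
250 66 64 70 59 64 66 60 61 62 62 63 59 60 64 63 65 63 59 58 60 61 54 61 65 58 59 57 57 61 64 65 78 77 74 78 76 70 124 177 174 175 176 158 53 39 53 149 177 172 173 176 138 76 81 84 80 74 78 70 67 69 65 72 63 67 67 73 66 67 70 66 68 64 58 65 66 65 60 63 63 66 62 60 63 68 64 66 58 64 55
```

The shaft is arched: its middle stands about 9 mm above the board. The tips were therefore riding on top of it. I open wider and go lower under force watch.

Call:
play_rows:
  targets: "0.9 0 0 -0.006 0;0.4 0 0 -0.006 0;0.3 0 0 -0.004 0;0.3 0 0 -0.001 0;0.3 0 0 0.002 0;0.3 0 0 0.004 0;0.3 0 0 0.004 0;0.3 0 0 0.004 0"

```text
clock: 30.98
tcp_pos: [0.4359, 0.2408, -0.0081]
orientation: [3.127, 0.296, -0.001]
contact_force: [-0.6, -0.9, 0.1]
grip_width: 0.0296
gripper_force: 0.0
```

Call:
play_rows:
  targets: "0.3 0 0 0.001 0;0.3 0 0 0.002 0;0.3 0 0 0.003 0;0.3 0 0 0.003 0;0.3 0 0 0.003 0"

```text
clock: 31.4
tcp_pos: [0.4362, 0.2409, -0.0107]
orientation: [3.128, 0.296, -0.0]
contact_force: [0.2, -0.2, -0.9]
grip_width: 0.0298
gripper_force: 0.0
```

Call:
play_rows:
  targets: "0.5 0 0 0 0;0.7 0 0 0 0;0.8 0 0 0 0;1 0 0 0 0;1 0 0 0 0;1 0 0 0 0"
  squeeze: 20

```text
clock: 31.9
tcp_pos: [0.4363, 0.2409, -0.0106]
orientation: [3.128, 0.296, 0.0]
contact_force: [-0.9, -1.0, 4.0]
grip_width: 0.0193
gripper_force: 19.6
```

Gripped: 19.6 N, with almost no vertical force. I lift and check.

Call:
play_rows:
  targets: "1 0 0 -0.005 0;1 0 0 -0.015 0;1 0 0 -0.03 0;1 0 0 -0.05 0;1 0 0 -0.07 0;1 0 0 -0.08 0;1 0 0 -0.08 0;1 0 0 -0.08 0"
  squeeze: 25

```text
clock: 32.57
tcp_pos: [0.4366, 0.2408, 0.0696]
orientation: [-3.127, -0.295, -0.002]
contact_force: [-0.2, 0.2, -1.4]
grip_width: 0.0194
gripper_force: 24.4
```

```bash
python3 sp.py; python3 go.py .4838 -.1728 .08 79.1
```

```text
[-0.20800269  0.2276308  -1.42694378] [0.4365643  0.24082312 0.0696312 ] [0.51324784 0.25600245 0.23940528] 0.01943599060557374
120 [(251, 265)]
132 [(239, 277)]
144 [(234, 282)]
156 [(232, 284)]
168 [(231, 285)]
180 [(233, 283)]
192 [(238, 278)]
204 [(249, 267)]
216 [(252, 264)]
228 [(229, 237), (252, 264), (279, 287)]
240 [(226, 235), (251, 265), (281, 290)]
252 [(225, 233), (251, 265), (282, 293)]
264 [(227, 233), (251, 266), (283, 290)]
276 [(240, 244), (250, 266)]
288 [(239, 277)]
bowl top 119 cols 231 284
0.014 [0.498  0.2534 0.014 ]
0.02 [0.4984 0.2535 0.02  ]
shift [-0.0305  0.4149 -0.0109] spin -1.192 yaw 10.8 q [-0.1   0.45 -0.64  2.06  0.39  0.76 -2.37] tcp [0.436  0.2405 0.0689] w 0.019301593599873084 t 32.6167
```

Call:
play_rows:
  targets: "1 -0.002 0.02 -0.01 -0.06;1 -0.004 0.055 -0.01 -0.16;1 -0.007 0.09 -0.01 -0.27;1 -0.01 0.125 -0.01 -0.38;1 -0.013 0.16 -0.01 -0.48;1 -0.015 0.19 -0.01 -0.57;1 -0.015 0.207 -0.01 -0.6;1 -0.015 0.207 -0.01 -0.6"

```text
clock: 33.28
tcp_pos: [0.4595, 0.0298, 0.0776]
orientation: [2.903, 1.199, -0.006]
contact_force: [-0.1, -1.1, 0.8]
grip_width: 0.0193
gripper_force: 24.4
```

```bash
python3 go.py .4838 -.1732 .08 79.1
```

```text
shift [-0.1261  0.1609 -0.0021] spin -0.5972 yaw 44.88 q [ 0.44  0.41 -0.76  2.12  0.41  0.76 -1.37] tcp [0.4595 0.0298 0.0776] w 0.019327590626159283 t 33.2833
```

Call:
play_rows:
  targets: "1 -0.012 0.016 0 -0.06;1 -0.032 0.041 0 -0.16;1 -0.055 0.07 0 -0.27;1 -0.078 0.1 0 -0.38;1 -0.1 0.128 0 -0.48;1 -0.117 0.15 0 -0.56;1 -0.126 0.161 0 -0.597;1 -0.126 0.161 0 -0.597"

```text
clock: 33.95
tcp_pos: [0.4853, -0.1713, 0.0778]
orientation: [-2.421, -2.001, 0.002]
contact_force: [0.1, 1.1, -0.1]
grip_width: 0.0194
gripper_force: 24.5
```

Call:
play_rows:
  targets: "1 0 0 0.02 0;1 0 0 0.035 0;1 0 0 0.045 0;1 0 0 0.05 0;1 0 0 0.05 0;1 0 0 0.05 0"

```text
clock: 34.45
tcp_pos: [0.4859, -0.1671, 0.0294]
orientation: [-2.416, -2.008, -0.0]
contact_force: [0.5, -0.5, 0.7]
grip_width: 0.0191
gripper_force: 24.5
```

```bash
python3 go.py .4838 -.1732 -.0107 79.1; python3 - <<'E'
from h import *
o=r.get_obs();c=cam("wrist");im=save("wrist","pics/s5.png");R=cv2.Rodrigues(o["orientation"])[0]
H=o["tcp_pos"][2]+.0107+.014
i=im.astype(int);m=((i.min(2)>110)&(i.max(2)-i.min(2)<14)).astype(np.uint8)
print(o["tcp_pos"],H)
E
```

```text
shift [-0.0064 -0.001   0.0401] spin 0.0062 yaw 79.46 q [ 0.83  0.59 -0.78  2.03  0.6   0.76 -0.51] tcp [ 0.4859 -0.1671  0.0294] w 0.019103031077454147 t 34.45
[ 0.48592785 -0.16712015  0.02936157] 0.054061574967371906
```

Call:
play_rows:
  targets: "1 -0.006 -0.001 0.012 0.006;1 -0.006 -0.001 0.022 0.006;1 -0.006 -0.001 0.029 0.006;1 -0.006 -0.001 0.033 0.006;1 -0.006 -0.001 0.033 0.006;1 -0.006 -0.001 0.033 0.006"

```text
clock: 35.0
tcp_pos: [0.4835, -0.1735, -0.004]
orientation: [-2.422, -1.999, 0.0]
contact_force: [-0.9, -0.4, 0.1]
grip_width: 0.0195
gripper_force: 24.5
```

```bash
python3 go.py .4838 -.1732 -.0107 79.1
```

```text
shift [0.0004 0.0002 0.0067] spin -0.0006 yaw 79.07 q [ 0.8   0.64 -0.73  2.05  0.66  0.7  -0.55] tcp [ 0.4835 -0.1735 -0.004 ] w 0.019529754190668706 t 35.0
```

Call:
play_rows:
  targets: "1 0 0 0.002 0;1 0 0 0.004 0;1 0 0 0.005 0;1 0 0 0.006 0;1 0 0 0.0065 0;1 0 0 0.0065 0;1 0 0 0.0065 0"

```text
clock: 35.58
tcp_pos: [0.4837, -0.1738, -0.0101]
orientation: [2.423, 1.999, 0.0]
contact_force: [0.7, -0.5, 0.2]
grip_width: 0.0195
gripper_force: 24.5
```

```bash
cat > se.py <<'E'
from h import *
# spoon seen by wrist: white vs mark; bowl extents, tip
o=r.get_obs();c=cam("wrist");im=save("wrist","pics/s6.png");i=im.astype(int)
t=proj(c,[.4838+.069*np.cos(np.radians(79.1)),-.1728+.069*np.sin(np.radians(79.1)),.02]);print("tip px exp",t,"bowl",proj(c,[.4838+.055*.189,-.1728+.055*.982,.014]))
for v in range(int(t[1])-6,int(t[1])+80,5): print(v," ".join(f"{a[0]-a[2]}/{a[1]}" for a in i[v,216:304:4]))
E
python3 se.py; python3 go.py .4838 -.1732 -.0107 79.1
```

```text
tip px exp (np.float64(260.06928267949814), np.float64(118.80119833287205)) bowl (np.float64(259.92555838359425), np.float64(145.2588378655475))
112 -20/230 -19/232 -19/232 -20/233 -19/232 -19/232 -19/231 -18/232 -19/233 -19/233 -20/233 -20/231 -18/232 -21/229 -19/231 -19/232 -17/233 -19/233 -18/232 -19/234 -18/236 -19/235
117 -17/232 -20/233 -21/232 -19/231 -19/231 -19/230 -19/230 -19/231 -20/231 -20/231 -19/233 -20/233 -20/232 -18/232 -19/233 -19/233 -18/232 -19/232 -19/235 -19/235 -17/234 -19/234
122 -20/230 -18/229 -19/232 -19/232 -19/231 -18/231 -16/150 -19/138 -10/159 -11/171 -10/163 -13/161 -12/180 16/137 -8/185 -17/234 -18/233 -20/233 -19/233 -17/235 -20/234 -18/235
127 -20/229 -20/231 -19/231 -19/231 -23/174 -18/139 -17/136 -11/183 -11/173 -12/172 -10/169 -12/163 -9/156 -11/166 -9/164 72/65 -24/233 -17/233 -18/233 -16/235 -17/236 -18/235
132 -20/232 -19/232 -21/229 -18/233 -20/157 -18/135 -12/179 -14/176 -9/177 -12/178 -12/170 -12/165 -10/160 -10/158 -11/159 4/138 73/63 -21/233 -17/234 -19/234 -18/232 -17/234
137 -20/231 -20/229 -20/229 -30/201 -16/133 -4/135 -14/186 -10/185
[... 1714 characters left out ...]
7 -22/229 -20/229 -22/229 -20/231 -19/127 -17/219 -9/226 -13/223 -12/221 -17/211 -13/207 -16/204 -12/203 -14/196 -12/193 -12/185 -25/213 -18/231 -18/233 -20/230 -19/233 -20/233
192 -20/229 -20/230 -23/227 -21/228 -24/166 -19/141 -12/227 -12/219 -16/207 -14/203 -13/199 -10/196 -13/197 -15/196 -14/200 -19/204 -21/229 -18/233 -18/232 -19/231 -19/233 -20/229
197 -21/227 -20/229 -22/228 -19/230 -22/228 -23/227 -28/221 -16/202 -15/203 -13/195 -12/193 -14/191 -14/190 -14/203 -17/220 -19/230 -20/231 -22/230 -22/229 -20/230 -19/231 -21/231
shift [ 0.0006 -0.      0.0006] spin -0.0008 yaw 79.06 q [ 0.79  0.65 -0.72  2.05  0.67  0.69 -0.56] tcp [ 0.4837 -0.1738 -0.0101] w 0.019710914555951965 t 35.6333
```

Call:
play_rows:
  targets: "1 0.0005 0.0003 0.0005 0;1 0.0005 0.0003 0.001 0;1 0.0005 0.0003 0.0015 0;1 0.0005 0.0003 0.0015 0"

```text
clock: 35.97
tcp_pos: [0.484, -0.1737, -0.0107]
orientation: [2.423, 1.999, -0.002]
contact_force: [-4.5, -0.3, 14.2]
grip_width: 0.0196
gripper_force: 25.6
```

Contact. I ease up slightly and release, then retreat.

Call:
play_rows:
  targets: "1 0 0 -0.001 0;0.5 0 0 -0.001 0;0.4 0 0 -0.001 0;0.3 0 0 -0.001 0;0.2 0 0 -0.001 0;0.2 0 0 -0.001 0;0.2 0 0 -0.001 0"

```text
clock: 36.55
tcp_pos: [0.484, -0.1733, -0.0108]
orientation: [-2.423, -1.999, 0.0]
contact_force: [0.5, 0.4, 0.4]
grip_width: 0.0343
gripper_force: 0.0
```

Call:
play_rows:
  targets: "0.2 0 0 -0.01 0;0.2 0 0 -0.03 0;0.2 0 0 -0.06 0;0.2 0 0 -0.1 0;0.2 0 0 -0.14 0;0.2 0 0 -0.18 0;0.2 0 0 -0.22 0;0.2 0 0 -0.22 0"

```text
clock: 37.22
tcp_pos: [0.4886, -0.1732, 0.2175]
orientation: [2.414, 1.994, 0.009]
contact_force: [0.9, 0.9, 0.6]
grip_width: 0.0343
gripper_force: 0.0
```

```bash
python3 go.py .46 -.19 .25 0
```

```text
shift [-0.022  -0.0245 -0.0327] spin 1.3806 yaw 79.1 q [ 1.02  0.34 -0.97  1.87  0.32  1.08 -0.26] tcp [ 0.4886 -0.1732  0.2175] w 0.034337344586012605 t 37.2167
```

Call:
play_rows:
  targets: "0.2 -0.022 -0.0245 -0.033 0.9;0.2 -0.022 -0.0245 -0.033 0.9;0.2 -0.022 -0.0245 -0.033 0.9;0.2 -0.022 -0.0245 -0.033 0.9;0.2 -0.022 -0.0245 -0.033 0.9;0.2 -0.022 -0.0245 -0.033 0.9;0.2 -0.022 -0.0245 -0.033 0.9;0.2 -0.022 -0.0245 -0.033 0.9"

```text
clock: 37.88
tcp_pos: [0.4557, -0.1899, 0.2429]
orientation: [3.053, 0.74, 0.0]
contact_force: [0.1, -0.7, -0.5]
grip_width: 0.0344
gripper_force: 0.0
```

Call:
play_rows:
  targets: "0.2 0 0 0 0.48;0.2 0 0 0 0.48;0.2 0 0 0 0.48;0.2 0 0 0 0.48;0.2 0 0 0 0.48;0.2 0 0 0 0.48"

```text
clock: 38.38
tcp_pos: [0.4558, -0.19, 0.2425]
orientation: [3.141, 0.008, 0.0]
contact_force: [0.7, 0.5, -0.9]
grip_width: 0.034
gripper_force: 0.0
```

```bash
cat > fin.py <<'E'
from h import *
from things import raster,axis
E
python3 - <<'E'
import sys;sys.path.insert(0,".")
import os;os.chdir(".")
import contextlib,io
with contextlib.redirect_stdout(io.StringIO()):
    from marks import raster,axis
from h import *
o=r.get_obs();c=cam("wrist");im=save("wrist","pics/f1.png");i=im.astype(int);print(o["tcp_pos"],o["clock"])
# mug: strongly blue + enclosed
b=((i[...,0]-i[...,2]>30)&(i[...,2]<95)).astype(np.uint8)
u,v=map(int,proj(c,[.5666,-.2519,.067]));w=np.zeros_like(b);w[max(0,v-50):v+50,u-55:u+75]=1
b=cv2.morphologyEx(b*w,cv2.MORPH_CLOSE,np.ones((7,7)))
k=max(cv2.findContours(b,cv2.RETR_EXTERNAL,cv2.CHAIN_APPROX_NONE)[0],key=cv2.contourArea)
W=np.array([plane(c,*p[0],.067)[:2] for p in k]);M,oo,s=raster(W);dt=cv2.distanceTransform(M,cv2.DIST_L2,5);y,x=np.unravel_index(dt.argmax(),dt.shape);ic=np.array([x,y])*s+oo
W=np.array([plane(c,*p[0],.06)[:2] for p in k]);M,oo,s=raster(W);P,_,_=axis(M,oo,s);h=P[np.linalg.norm(P-ic,axis=1)>.036].mean(0)
print("mug",ic,dt.max()*s,"handle",h,np.degrees(np.arctan2(*(h-ic)[::-1])),"box",cv2.boundingRect(k))
# glass and spoon: rectified to plane, for hough / grey mask
def rect(cx,cy,z,N=400,s=.00025):
    gx,gy=np.meshgrid(cx+(np.arange(N)-N/2)*s,cy+(np.arange(N)-N/2)*s)
    q=(np.stack([gx,gy,0*gx+z],-1)-c["p"])@c["R"];x,y=q[...,0]/q[...,2],q[...,1]/q[...,2];kk=1+c["k1"]*(x*x+y*y)
    return cv2.remap(im,(c["cx"]+c["f"]*x*kk).astype(np.float32),(c["cy"]+c["f"]*y*kk).astype(np.float32),cv2.INTER_LINEAR)
for z,lo,hi in((.072,95,108),(.014,70,108)):
    g=cv2.cvtColor(rect(.6033,-.0982,z),cv2.COLOR_BGR2GRAY)
    cc=cv2.HoughCircles(cv2.GaussianBlur(g,(5,5),1),cv2.HOUGH_GRADIENT,1,8,param1=40,param2=10,minRadius=lo,maxRadius=hi)
    print("glass z",z,None if cc is None else [(round(.6033+(a-200)*.00025,4),round(-.0982+(d-200)*.00025,4),rr*.25) for a,d,rr in cc[0][:3]])
# spoon: anything not liner inside the spoon window
m=(im[...,2]<205).astype(np.uint8);u,v=proj(c,[.4838,-.1728,.02])
cs=[q for q in cv2.findContours(m,cv2.RETR_EXTERNAL,cv2.CHAIN_APPROX_NONE)[0] if 300<cv2.contourArea(q)<8000]
for q in cs:
    W=np.array([plane(c,*p[0],.018)[:2] for p in q])
    if np.linalg.norm(W.mean(0)-[.4838,-.1728])>.06: continue
    M,oo,s=raster(W);P,cen,a=axis(M,oo,s);t=(P-cen)@a;print("spoon+mark",np.ptp(t),np.ptp((P-cen)@[-a[1],a[0]]),"mid",cen+a*(t.max()+t.min())/2,np.degrees(np.arctan2(a[1],a[0])))
E
```

```text
[ 0.45578159 -0.19002605  0.24254126] 38.3833
mug [ 0.55373834 -0.27947456] 0.007139924 handle [nan nan] nan box (326, 71, 26, 20)
glass z 0.072 [(np.float32(0.6027), np.float32(-0.0993), np.float32(24.05)), (np.float32(0.6019), np.float32(-0.0973), np.float32(24.1)), (np.float32(0.6024), np.float32(-0.1018), np.float32(26.275))]
glass z 0.014 [(np.float32(0.6032), np.float32(-0.0976), np.float32(22.875)), (np.float32(0.6149), np.float32(-0.0826), np.float32(26.575)), (np.float32(0.6044), np.float32(-0.0993), np.float32(23.55))]
spoon+mark 0.1372341742437997 0.031778307280830476 mid [ 0.48245653 -0.17099118] -100.67616459912615<stdin>:14: RuntimeWarning: Mean of empty slice.
  ret = um.true_divide(
```

```bash
python3 - <<'E' | grep -v "^t[12]\|tri"
from h import *
from marks import raster,axis
c=cam("wrist");im=cv2.imread("pics/f1.png");i=im.astype(int)
u,v=map(int,proj(c,[.5666,-.2519,.067]))
b=((i[...,0]-i[...,2]>30)&(i[...,2]<110)).astype(np.uint8);w=np.zeros_like(b);w[max(0,v-45):v+50,u-50:u+75]=1;b*=w
ys,xs=np.nonzero(b);P=np.array([plane(c,x,y,.067)[:2] for x,y in zip(xs,ys)])
d=np.linalg.norm(P-[.5666,-.2519],axis=1);ang=np.degrees(np.arctan2(P[:,1]+.2519,P[:,0]-.5666))
for a in range(-180,180,30):
    q=d[(ang>=a)&(ang<a+30)]; print(a,len(q),np.round(np.percentile(q,[5,95])*1e3,1) if len(q) else "")
k=(ys>=71)&(xs>=328);Q=np.array([plane(c,x,y,.06)[:2] for x,y in zip(xs[k],ys[k])]);Q=Q[np.linalg.norm(Q-[.5666,-.2519],axis=1)>.034]
h=Q.mean(0);print("handle",h,np.degrees(np.arctan2(h[1]+.2519,h[0]-.5666)))
E
```

```text
-180 10 [28.4 29.1]
-150 38 [26.9 38.8]
-120 167 [23.5 45.8]
-90 1 [27.9 27.9]
-60 0 
-30 0 
0 0 
30 0 
60 0 
90 0 
120 9 [28.4 29. ]
150 20 [28.1 30.3]
handle [ 0.55301654 -0.28999997] -109.62224678792812
```

Glass and spoon check out, and the mug rim fits its circle. I check the handle once more from straight above.

Call:
play_rows:
  targets: "0.2 0.035 0.08 0 0;0.2 0.035 0.08 0 0;0.2 0.035 0.08 0 0;0.2 0.035 0.08 0 0;0.2 0.035 0.08 0 0"

```text
clock: 38.85
tcp_pos: [0.4906, -0.2699, 0.2419]
orientation: [-3.14, -0.003, 0.001]
contact_force: [0.4, 0.6, 0.1]
grip_width: 0.034
gripper_force: 0.0
```

```bash
python3 - <<'E' | grep -v "^t[12]\|tri"
from h import *
c=cam("wrist");im=save("wrist","pics/f2.png");i=im.astype(int);print(c["p"])
u,v=map(int,proj(c,[.5666,-.2519,.067]));print(u,v)
b=((i[...,0]-i[...,2]>30)&(i[...,2]<110)).astype(np.uint8);w=np.zeros_like(b);w[max(0,v-45):v+50,u-50:u+75]=1;b*=w
ys,xs=np.nonzero(b);P=np.array([plane(c,x,y,.067)[:2] for x,y in zip(xs,ys)])
d=np.linalg.norm(P-[.5666,-.2519],axis=1);ang=np.degrees(np.arctan2(P[:,1]+.2519,P[:,0]-.5666))
for a in range(-180,180,30):
    q=d[(ang>=a)&(ang<a+30)]; print(a,len(q),np.round(np.percentile(q,[5,95])*1e3,1) if len(q) else "")
Q=np.array([plane(c,x,y,.06)[:2] for x,y in zip(xs,ys)]);Q=Q[np.linalg.norm(Q-[.5666,-.2519],axis=1)>.034]
h=Q.mean(0);print("handle",len(Q),h,np.degrees(np.arctan2(h[1]+.2519,h[0]-.5666)))
m=((i[...,0]-i[...,2]>0)&(i[...,2]>110)).astype(np.uint8)*w
print("mark left visible px",m.sum())
E
```

```text
[ 0.56901375 -0.26967475  0.41156181]
243 100
-180 3 [28.4 28.8]
-150 6 [28.  28.9]
-120 164 [24.4 48.1]
-90 0 
-60 1 [26.5 26.5]
-30 9 [26.3 26.9]
0 16 [25.7 27.2]
30 8 [26.7 27.9]
60 3 [27.8 28.3]
90 1 [28.3 28.3]
120 8 [27.7 28.8]
150 7 [28.2 29. ]
handle 108 [ 0.55525691 -0.29208561] -105.76264951349434
mark left visible px 216
```

```bash
python3 -c "
from bench import r
print(r.hand_in())"
```

```text
the job is handed in; nothing more can be done
None
```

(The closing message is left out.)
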